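# Unstack the mending tins

## Robot

A 7-joint arm with a two-finger parallel gripper is mounted at the origin on the work surface; the furniture and walls round the work are solid. World frame = base frame: x ahead of the robot, y to its left, z up, the work surface at z = 0. Lengths are in m, angles in rad, forces in N, time in s.
With the tool pointing down it reaches from about 0.425 to 0.925 m from the base axis. Payload 6.8 kg.
Tool frame: the origin (TCP) lies midway between the tips of the shut fingers; the grasp point (between the pads) lies 19 mm behind it; z points along the fingers, y is the direction in which the jaws open and shut (so a half turn about z gives the same grasp; the last joint's range is limited). The gripper opens to 85 mm and grips with 20 to 120 N. Pads are 22 mm wide; open, the fingers measure 114 mm over their backs; the gripper's body (76 mm by 85 mm) begins 54 mm behind the grasp point. The pads swing forward as they close: fully open they stand 13 mm farther back than shut.
Start: joints at [-1.314, 0.477, 0.022, 1.555, -0.011, 1.109, -0.083], TCP at [0.241, 0.631, 0.231] pointing down, gripper open.
Joint ranges: [-2.96, 2.96], [-0.34, 2.1], [-1.41, 1.46], [0.24, 2.44], [-1.37, 4.51], [0.17, 1.92], [-2.96, 2.96]. Speed limits (rad/s): [2.39, 2.39, 3.14, 3.14, 3.14, 3.14, 3.14].

## Interface

Orientations are given as a unit quaternion [w, x, y, z].
In Python, from station import * gives the robot as it stands. The module is installed in compiled form; this text tells all that it offers.
- The arm moves only by the tool jog_arm, never from a script. Its arguments are lists of equal length, an entry for each row: "dp": the shift along the tool's x, y, z in units of 25 mm (1.0 is 25 mm), a list of three; "angular": the turn, a rotation vector about the tool's x, y, z in units of 5 degrees (1.0 is 5 degrees), a list of three; "claw": the finger opening in mm, from 0 to 85.4. A call has exactly 5 rows; each row is the pose to reach, as a shift and turn from the pose commanded when the call began, along the tool's axes at that moment; what a row does not reach only later rows make up. A row lasts 1/10 s, in which the tool goes at most 50 mm and 8.59 degrees, less where a joint would pass 70% of its speed; a pose out of reach is approached as far as the arm can. A call with a gripper value outside its range is refused whole. The fingers move at their own pace and stop on an object; "grip_force" is the grip in N (left out, the last holds). Time passes only in rows, so rows that repeat a pose let the fingers close, or fill a call up. It gives the time, the measured TCP pose, the force and the opening at its end, in the units of the state.
- get_obs(): the state, without advancing time (a new reading comes with each control period).
- read_camera(name): name is "scene" or "top" or "wrist"; returns a dict with "pixels" (420x560x3 uint8, blue, green, red), "camera_matrix" (3x3 intrinsics, pixels), "rvec" (rotation vector, rad) and "tvec" (3), from world to camera coordinates, as OpenCV has them. Camera axes: x right, y down, z forward; pixel columns grow to the right and rows downward; lengths in m; the calibration is good to about 2 mm. A picture is of the moment at which its call begins. There is no depth.
- hand_in(): hands the job in, once; it reports no verdict.
The state is a dict: "t": time; "q": joint angles; "joint_vel": joint speeds; "joint_torque": joint torques, N m; "eef_pos": TCP position; "tool_rot": TCP orientation; "contact_force": force on the tool from outside, world axes, zero at the start; "torque": the same for the moment, N m; "gripper_width": opening from 0.0 (shut) to 1.0 (fully open).
Only numpy, scipy, OpenCV 4.12 (cv2) and the standard library are available. Lean on these libraries where they do the work, as an engineer would, in place of code of your own. Each camera call takes 0.05 s, during which the arm holds its last target.

## Task

The mending things have been piled up in one tower: take it apart from the top down, one thing at a time, and stand each upright in the middle of the dish or tray of its own colour, flat on the floor inside the lip: red reel, green tin, yellow tin, then blue tin, the two rectangular tins lined up lengthwise with their trays. Tip nothing over, and leave the dosing cup and the soap where they are.

Things in the scene. Friction and masses are not known exactly. Their poses are not given: they have to be found in the camera images.
- red_reel_center (a point): Thread reel with red thread and two cream flanges, top of the stack: 27 mm across, 34 mm high, upright. Point at its centre, 17 mm above its underside; z up along its axis.
- green_tin_center (a point): Round metal tin with a green lid, under the reel: 38 mm across, 30 mm high. Point at its centre, 15 mm above its underside; z up.
- yellow_tin_center (a point): Rectangular metal tin with a yellow lid, under the green tin: 68 (its x) x 44 (its y) x 34 mm high. Point at its centre, 17 mm above its underside; x along the long side, z up.
- blue_tin_center (a point): Rectangular metal tin with a blue lid, bottom of the stack, standing on the worktop: 100 (its x) x 60 (its y) x 40 mm high, up to 0.29 kg. Point at its centre, 20 mm above its underside; x along the long side, z up. All lids are fixed shut; no thing in the stack is fastened to the next.
- red_dish: Small round red dish fixed to the worktop, home of the red reel: 55 mm across, inside 47 mm, lip 7 mm high and 4 mm thick, floor 3 mm thick. Origin at the centre of its underside, z up.
- green_dish: Larger round green dish fixed to the worktop, home of the green tin: 66 mm across, inside 58 mm, lip 7 mm high and 4 mm thick, floor 3 mm thick. Origin at the centre of its underside, z up.
- yellow_tray: Small rectangular yellow tray fixed to the worktop, home of the yellow tin: 96 (its x) x 72 (its y) mm outside, inside 88 x 64 mm, lip 7 mm high and 4 mm thick, floor 3 mm thick. Origin at the centre of its underside; x along the long side, z up.
- blue_tray: Large rectangular blue tray fixed to the worktop, home of the blue tin: 126 (its x) x 86 (its y) mm outside, inside 118 x 78 mm, lip 7 mm high and 4 mm thick, floor 3 mm thick. Origin at the centre of its underside; x along the long side, z up.
- dosing_cup_center (a point): Bystander: pale translucent dosing cup, 63 mm across, 49 mm high, standing at the back of the worktop. Point at its centre, 24 mm up.
- soap_bar_center (a point): Bystander: pink bar of soap lying on the right of the worktop, 75 x 48 x 20 mm. Point at its centre, 10 mm up.
There are look-alikes about, which are no part of the job. Leave any orange, purple or turquoise look-alike of the part that bears green_tin_center alone.

How it is judged:
On the way, in this order (a step that is already met when the one before it is completed fails the run):
1. the red thread reel stands released in the red dish (horizontal distance between red_reel_center and red_dish below 0.012 m and z of red_reel_center in the frame of red_dish between 0.017 and 0.023 m and angle between red_reel_center's own z axis and vertical below 0.1 rad and contact force between the fingers and red_reel below 0.1 N), for 0.2 s.
2. the round green tin stands released in the green dish (horizontal distance between green_tin_center and green_dish below 0.012 m and z of green_tin_center in the frame of green_dish between 0.015 and 0.021 m and angle between green_tin_center's own z axis and vertical below 0.1 rad and contact force between the fingers and green_tin below 0.1 N), for 0.2 s.
3. the yellow tin stands released in the yellow tray (horizontal distance between yellow_tin_center and yellow_tray below 0.015 m and z of yellow_tin_center in the frame of yellow_tray between 0.017 and 0.023 m and angle between yellow_tin_center's own z axis and vertical below 0.1 rad and angle between the x axis of yellow_tin_center and the x axis of yellow_tray, either way round below 0.25 rad and contact force between the fingers and yellow_tin below 0.1 N), for 0.2 s.
4. the blue tin stands released in the blue tray (horizontal distance between blue_tin_center and blue_tray below 0.015 m and z of blue_tin_center in the frame of blue_tray between 0.02 and 0.026 m and angle between blue_tin_center's own z axis and vertical below 0.1 rad and angle between the x axis of blue_tin_center and the x axis of blue_tray, either way round below 0.25 rad and contact force between the fingers and blue_tin below 0.1 N), for 0.2 s.
At the end, for the whole second after the job is handed in: All four released and at rest, flat on the floor of the dish or tray of their colour (height within 3 mm, tilt under 0.1 rad), centred within 12 mm (dishes) or 15 mm (trays); yellow and blue tins within 0.25 rad of the trays' long axes, either way round (horizontal distance between red_reel_center and red_dish below 0.012 m and z of red_reel_center in the frame of red_dish between 0.017 and 0.023 m and angle between each of red_reel_center, green_tin_center, yellow_tin_center, blue_tin_center's own z axis and vertical below 0.1 rad and linear speed of each of red_reel, green_tin, yellow_tin, blue_tin below 0.02 m/s and horizontal distance between green_tin_center and green_dish below 0.012 m and z of green_tin_center in the frame of green_dish between 0.015 and 0.021 m and horizontal distance between yellow_tin_center and yellow_tray below 0.015 m and z of yellow_tin_center in the frame of yellow_tray between 0.017 and 0.023 m and angle between the x axis of yellow_tin_center and the x axis of yellow_tray, either way round below 0.25 rad and horizontal distance between blue_tin_center and blue_tray below 0.015 m and z of blue_tin_center in the frame of blue_tray between 0.02 and 0.026 m and angle between the x axis of blue_tin_center and the x axis of blue_tray, either way round below 0.25 rad); the robot touches nothing.
It fails at once if the reel or one of the tins is tipped over (angle between any of red_reel_center, green_tin_center, yellow_tin_center, blue_tin_center's own z axis and vertical above 0.7 rad).
It fails at once if the dosing cup is moved more than 20 mm (distance of dosing_cup_center from where it was at the start of the episode above 0.02 m).
It fails at once if the bar of soap is moved more than 20 mm (distance of soap_bar_center from where it was at the start of the episode above 0.02 m).
It also fails if it takes over 112 s, if anything falls off the work surface, if the arm or the gripper's body presses on something with over 40 N, if the wrist force passes 120 N, or if a joint passes its speed limit or range.

## Working session

There is one attempt and no reset: what is moved stays moved. The work goes in short steps, Python scripts to look and compute and a tool call to move; the robot and the scene stay as the last step left them, time stands still between calls to the robot, and variables do not carry over. Pictures are saved under pics/ and viewed, and the job is handed in when it is done.

Besides the shell and the picture viewer there is one more tool, called after "Call:" as name(argument=value, ...), one argument or row to a line, values as JSON. jog_arm: Moves the arm, as the interface text tells. Its arguments: {"type":"object","properties":{"dp":{"type":"array","items":{"type":"array","items":{"type":"number"}}},"angular":{"type":"array","items":{"type":"array","items":{"type":"number"}}},"claw":{"type":"array","items":{"type":"number"}},"grip_force":{"type":"number"}},"required":["dp","angular","claw"]}

```bash
mkdir -p pics; python3 - <<'E'
from station import *
import cv2
o=get_obs(); print(o)
for n in("scene","top","wrist"):
    c=read_camera(n); cv2.imwrite(f"pics/{n}0.png",c["pixels"]); print(n,c["camera_matrix"].tolist(),c["rvec"],c["tvec"])
E
```

```text
{'t': 0.0, 'q': array([-1.3140963 ,  0.47780506,  0.0223478 ,  1.55648509, -0.01147769,
        1.10927815, -0.08309493]), 'joint_vel': array([ 1.44509992e-03,  1.50023400e-04, -1.27855305e-03,  4.56561419e-05,
       -2.68344027e-04, -7.00603095e-04,  5.83799745e-04]), 'joint_torque': array([-7.37065384e-04, -5.96452081e+01,  1.60771105e+00, -2.81202382e+01,
        1.25282840e-02,  9.33377742e-03,  1.09648363e-05]), 'eef_pos': array([0.24062533, 0.63000818, 0.23030834]), 'tool_rot': array([-8.74899020e-05,  1.81375907e-01,  9.83413406e-01, -9.19509002e-04]), 'contact_force': array([ 0.08012441, -0.54680989, -0.205437  ]), 'torque': array([ 0.00391838,  0.04108067, -0.00182233]), 'gripper_width': 0.9989492479056813}
scene [[409.296389464839, 0.0, 281.7576265424309], [0.0, 409.296389464839, 210.19805196386451], [0.0, 0.0, 1.0]] [ 0.99836225 -2.09738353  1.33301814] [0.28654672 0.30487552 0.60297414]
top [[477.0933575847892, 0.0, 276.5936794031266], [0.0, 477.0933575847892, 215.4037086386882], [0.0, 0.0, 1.0]] [ 2.1872722  -2.13430129  0.16011406] [-0.11264037  0.54673427  1.16060928]
wrist [[314.1492506754598, 0.0, 281.92929195008486], [0.0, 314.1492506754598, 205.92885336579522], [0.0, 0.0, 1.0]] [-2.3766813  -1.63826072 -0.24359059] [-0.67425752 -0.03887859  0.37759346]
```

View pics/scene0.png

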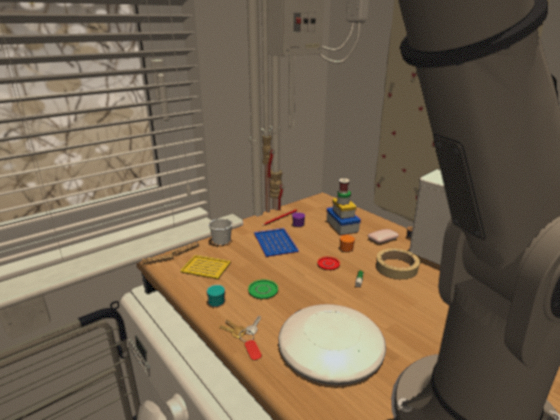

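View pics/top0.png

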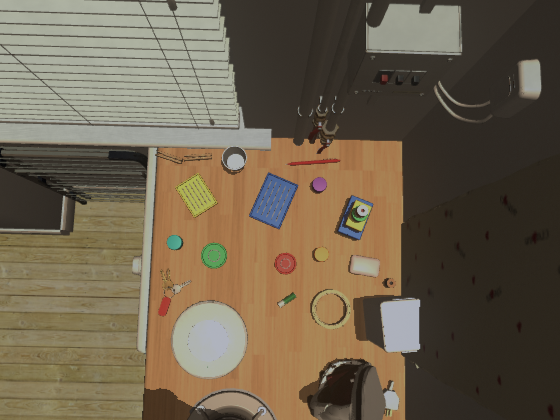

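View pics/wrist0.png

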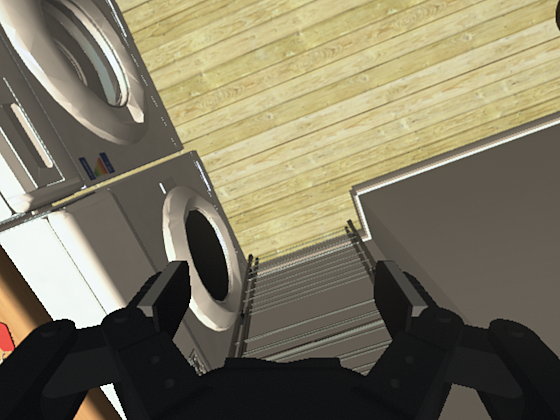

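The top view shows the stack at (357,215), with the red dish at (285,263), green dish (214,256), yellow tray (197,195) and blue tray (274,200). The look-alike tins are orange (321,254), purple (319,185) and turquoise (175,242). The cup is at (233,159) and the soap at (365,266).

```bash
cat > h.py <<'E'
from station import *
import cv2, numpy as np
from scipy.spatial.transform import Rotation as Rn
def ray(c,uv):
    K=c["camera_matrix"];R=cv2.Rodrigues(np.array(c["rvec"]))[0];t=np.array(c["tvec"]).ravel()
    d=R.T@np.linalg.solve(K,np.array([uv[0],uv[1],1.0])); return -R.T@t,d/np.linalg.norm(d)
def onz(c,uv,z):
    o,d=ray(c,uv); return o+d*(z-o[2])/d[2]
def proj(c,p):
    return cv2.projectPoints(np.array(p,float).reshape(-1,1,3),np.array(c["rvec"],float),np.array(c["tvec"],float),np.array(c["camera_matrix"]),None)[0].reshape(-1,2)
def tri(a,ua,b,ub):
    o1,d1=ray(a,ua);o2,d2=ray(b,ub)
    A=np.stack([d1,-d2],1);s=np.linalg.lstsq(A,o2-o1,rcond=None)[0]
    p,q=o1+s[0]*d1,o2+s[1]*d2; return (p+q)/2,np.linalg.norm(p-q)
E
python3 - <<'E'
from h import *
T=read_camera("top");S=read_camera("scene")
print(proj(T,[[0,0,0],[.5,0,0],[.5,.3,0],[.24,.63,.2]]))
for n,c,(x,y) in(("T",T,(357,215)),("S",S,(343,205))):
    im=c["pixels"][y-45:y+45,x-50:x+50]; cv2.imwrite(f"pics/crop{n}.png",cv2.resize(im,None,fx=7,fy=6.6,interpolation=cv2.INTER_CUBIC))
hsv=cv2.cvtColor(T["pixels"],cv2.COLOR_BGR2HSV)
for n,lo,hi,box,z in(("red",(0,150,60),(8,255,255),(265,240,305,285),.007),("green",(40,80,30),(85,255,255),(195,235,235,275),.007),("yellow",(20,130,80),(35,255,255),(170,170,225,222),.007),("blue",(100,100,40),(130,255,255),(240,165,305,235),.007)):
    m=cv2.inRange(hsv,lo,hi);k=np.zeros_like(m);k[box[1]:box[3],box[0]:box[2]]=255;m&=k
    m=cv2.morphologyEx(m,cv2.MORPH_CLOSE,np.ones((3,3)))
    ct=max(cv2.findContours(m,0,1)[0],key=cv2.contourArea)
    P=np.array([onz(T,p[0],z)[:2] for p in ct],np.float32)
    r=cv2.minAreaRect(P) if n in("yellow","blue") else cv2.minEnclosingCircle(P)
    print(n,r,[cv2.boxPoints(r).round(3).tolist()] if len(r)==3 else '', cv2.fitEllipse(P)[:2])
E
```

```text
[[230.29043618 440.15056634]
 [237.30744207 235.3246658 ]
 [120.0753867  232.41189706]
 [-78.67593807 344.60652827]]
red ((0.43192946910858154, -0.12389837205410004), 0.02759188786149025)  ((0.4319313168525696, -0.12376360595226288), (0.05268087238073349, 0.05298318713903427))
green ((0.44754767417907715, 0.057868149131536484), 0.03276178985834122)  ((0.4476199448108673, 0.05805271863937378), (0.06198618561029434, 0.0637422502040863))
yellow ((0.6024166345596313, 0.10954758524894714), (0.09612079709768295, 0.07192433625459671), 34.02632522583008) [[[0.5419999957084656, 0.1120000034570694], [0.5830000042915344, 0.05299999937415123], [0.6620000004768372, 0.10700000077486038], [0.621999979019165, 0.16599999368190765]]] ((0.6020810604095459, 0.10995297878980637), (0.0807109996676445, 0.11287635564804077))
blue ((0.5928860902786255, -0.09018370509147644), (0.08371315151453018, 0.12366155534982681), 67.96459197998047) [[[0.5199999809265137, -0.10599999874830246], [0.6340000033378601, -0.15199999511241913], [0.6660000085830688, -0.07500000298023224], [0.5509999990463257, -0.02800000086426735]]] ((0.5929359197616577, -0.090196393430233), (0.0944865345954895, 0.1474595069885254))
```

View pics/cropT.png

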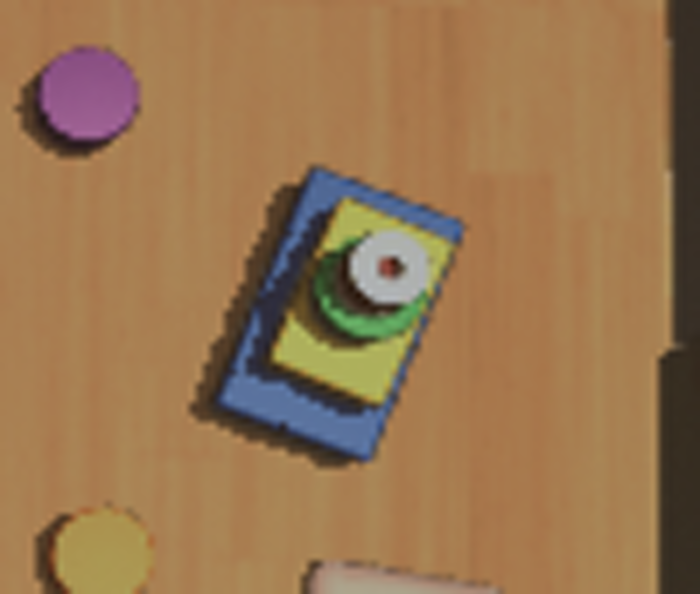

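View pics/cropS.png

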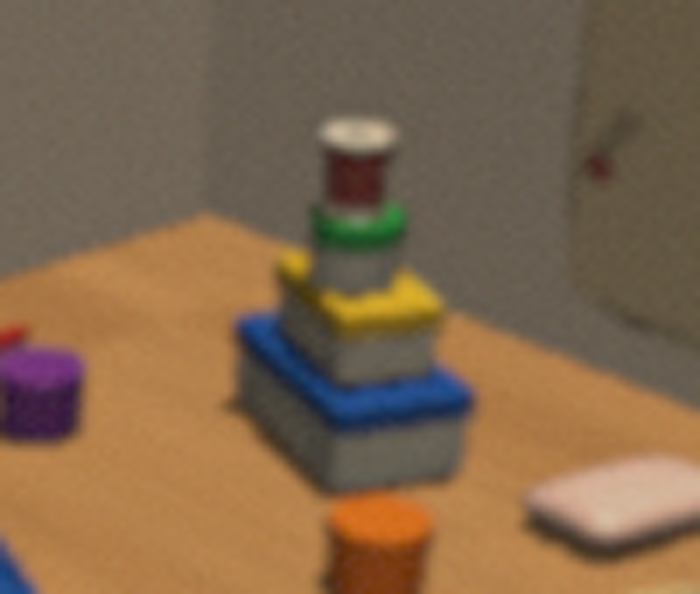

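The only green-lidded tin is the one in the stack: its lid is at (355,216) in top and (344,194) in scene. The orange, purple and turquoise tins stand alone on the worktop, so they are the look-alikes. Next I measure the stack at each lid's height.

```bash
python3 - <<'E'
from h import *
T=read_camera("top")
off=lambda x,y:(307+(x+.5)/7-.5,170+(y+.5)/6.6-.5)
print("reel",onz(T,off(388,268),.138), [onz(T,off(*p),.138).round(4)[:2] for p in((347,268),(429,268),(388,231),(388,306))])
print("green edge", [onz(T,off(*p),.104).round(4)[:2] for p in((314,287),(371,341),(427,300))])
Y=[onz(T,off(*p),.074)[:2] for p in((344,198),(457,240),(381,405),(271,360))]
B=[onz(T,off(*p),.040)[:2] for p in((314,166),(464,224),(370,460),(218,403))]
for n,q in(("y",Y),("b",B)):
    q=np.array(q);d=(q[0]-q[3]+q[1]-q[2]);print(n,q.mean(0),np.degrees(np.arctan2(d[1],d[0])),np.linalg.norm(q[0]-q[3]),np.linalg.norm(q[0]-q[1]))
import numpy as np
# green circle
P=np.array([onz(T,off(*p),.104)[:2] for p in((314,287),(371,341),(427,300),(322,315))])
from scipy.optimize import least_squares
print("green",least_squares(lambda c:np.linalg.norm(P-c,axis=1)-.019,P.mean(0)).x)
o=get_obs();R=Rn.from_quat(o["tool_rot"],scalar_first=True).as_matrix();print(R.round(3))
W=read_camera("wrist");Rw=cv2.Rodrigues(W["rvec"])[0]
print("cam in tool",R.T@(-Rw.T@W["tvec"]-o["eef_pos"]),(R.T@Rw.T).round(3), o['t'])
for n,p,z in(("orange",(321,254),.02),("purple",(319,185),.02),("cup",(233,157),.049),("soap",(365,266),.02)):print(n,onz(T,p,z)[:2].round(3))
E
```

```text
reel [ 0.55315998 -0.29444664  0.138     ] [array([ 0.5528, -0.2809]), array([ 0.5535, -0.308 ]), array([ 0.5663, -0.2944]), array([ 0.5398, -0.2944])]
green edge [array([ 0.5506, -0.2759]), array([ 0.5315, -0.2953]), array([ 0.5469, -0.3144])]
y [ 0.55031515 -0.29837534] -22.861229825782083 0.06621695443195703 0.04229234175530376
b [ 0.55012366 -0.29699885] -20.372995399421242 0.09809796882610045 0.058175210999977134
green [ 0.55034171 -0.29519972]
[[-0.934  0.357 -0.   ]
 [ 0.357  0.934 -0.001]
 [-0.    -0.001 -1.   ]]
cam in tool [ 7.38227946e-02 -9.92816090e-05 -1.41318019e-01] [[ 0.001 -0.956 -0.292]
 [ 1.     0.001  0.001]
 [-0.001 -0.292  0.956]] 0.3
orange [ 0.456 -0.214]
purple [ 0.633 -0.207]
cup [0.693 0.014]
soap [ 0.429 -0.325]
```

```bash
cat >> h.py <<'E'
def plan(p,yawx=None):
    """yawx: desired yaw (deg) of the tool y (jaw) axis, modulo 180; tool pointing straight down"""
    o=get_obs();R=Rn.from_quat(o["tool_rot"],scalar_first=True).as_matrix()
    d=R.T@(np.array(p)-o["eef_pos"])/.025
    print("t",round(o["t"],2),"pos",o["eef_pos"].round(4),"yaw y",np.degrees(np.arctan2(R[1,1],R[0,1])).round(2),"tilt",np.degrees(np.arccos(-R[2,2])).round(2),"F",o["contact_force"].round(1),"w",round(o["gripper_width"]*85.4,1),"q",o["q"].round(2))
    print("dp",d.round(2),"len",np.linalg.norm(d).round(2))
    if yawx is not None:
        cand=[]
        for k in(0,180):
            a=np.radians(yawx+k);y=np.array([np.cos(a),np.sin(a),0]);z=np.array([0,0,-1.]);T=np.stack([np.cross(y,z),y,z],1)
            cand.append(Rn.from_matrix(R.T@T).as_rotvec(degrees=True)/5)
        print("ang",min(cand,key=np.linalg.norm).round(2))
E
python3 -c "
from h import *
plan([.48,.2,.23],68.5)"
```

```text
t 0.35 pos [0.2408 0.6305 0.2311] yaw y 69.1 tilt 0.02 F [0.  0.  0.1] w 85.6 q [-1.31  0.48  0.02  1.56 -0.01  1.11 -0.08]
dp [-15.08 -12.67   0.05] len 19.7
ang [-0.    0.    0.12]
```

Call:
jog_arm(
  dp=[
    [-1.5,-1.26,0],
    [-3,-2.52,0],
    [-4.5,-3.78,0],
    [-6,-5.04,0],
    [-7.5,-6.3,0],
  ],
  angular=[
    [0,0,0],
    [0,0,0],
    [0,0,0],
    [0,0,0],
    [0,0,0],
  ],
  claw=[60,60,60,60,60],
  grip_force=25,
)

```text
t: 0.85
eef_pos: [0.3605, 0.4148, 0.2315]
tool_rot: [0.0, 0.181, 0.983, 0.0]
contact_force: [0.7, 1.2, 0.9]
gripper_width: 0.701
```

Call:
jog_arm(
  dp=[
    [-1.5,-1.26,0],
    [-3,-2.52,0],
    [-4.5,-3.78,0],
    [-6,-5.04,0],
    [-7.5,-6.3,0],
  ],
  angular=[
    [0,0,0],
    [0,0,0],
    [0,0,0],
    [0,0,0],
    [0,0,0],
  ],
  claw=[60,60,60,60,60],
)

```text
t: 1.35
eef_pos: [0.4794, 0.2007, 0.2317]
tool_rot: [0.0, 0.181, 0.983, 0.0]
contact_force: [1.5, 0.5, -0.2]
gripper_width: 0.7
```

```bash
python3 -c "
from h import *
plan([.553,-.2945,.23],68.5)"
```

```text
t 1.35 pos [0.4794 0.2007 0.2317] yaw y 69.11 tilt 0.05 F [ 1.5  0.5 -0.2] w 59.8 q [-0.7   0.22  0.22  1.94 -0.06  0.99  0.75]
dp [ -9.81 -17.46   0.06] len 20.03
ang [0.01 0.   0.12]
```

Call:
jog_arm(
  dp=[
    [-0.98,-1.74,0],
    [-1.96,-3.49,0],
    [-2.94,-5.24,0],
    [-3.92,-6.98,0],
    [-4.9,-8.73,0],
  ],
  angular=[
    [0,0,0],
    [0,0,0],
    [0,0,0],
    [0,0,0],
    [0,0,0],
  ],
  claw=[60,60,60,60,60],
)

```text
t: 1.85
eef_pos: [0.5153, -0.0466, 0.2317]
tool_rot: [0.0, 0.181, 0.983, 0.0]
contact_force: [0.9, 0.6, 0.2]
gripper_width: 0.702
```

Call:
jog_arm(
  dp=[
    [-0.98,-1.74,0],
    [-1.96,-3.49,0],
    [-2.94,-5.24,0],
    [-3.92,-6.98,0],
    [-4.9,-8.73,0],
  ],
  angular=[
    [0,0,0],
    [0,0,0],
    [0,0,0],
    [0,0,0],
    [0,0,0],
  ],
  claw=[60,60,60,60,60],
)

```text
t: 2.35
eef_pos: [0.552, -0.2938, 0.2314]
tool_rot: [0.0, 0.181, 0.983, 0.0]
contact_force: [0.6, 0.5, -0.8]
gripper_width: 0.702
```

```bash
python3 -c "
from h import *
plan([.553,-.2945,.112],68.5)
W=read_camera('wrist');cv2.imwrite('pics/w1.png',W['pixels'])
print(proj(W,[[.553,-.2945,.138],[.5505,-.295,.104],[.5503,-.2984,.074],[.5501,-.297,.04]]))"
```

```text
t 2.35 pos [ 0.552  -0.2938  0.2314] yaw y 69.13 tilt 0.03 F [ 0.6  0.5 -0.8] w 60.0 q [ 0.05  0.42  0.46  1.71 -0.21  1.06  1.78]
dp [-0.05 -0.01  4.78] len 4.78
ang [0.   0.   0.13]
[[281.3821658  209.85757553]
 [279.88019441 195.84007388]
 [276.72475537 188.81095788]
 [278.33694719 180.62441886]]
```

View pics/w1.png

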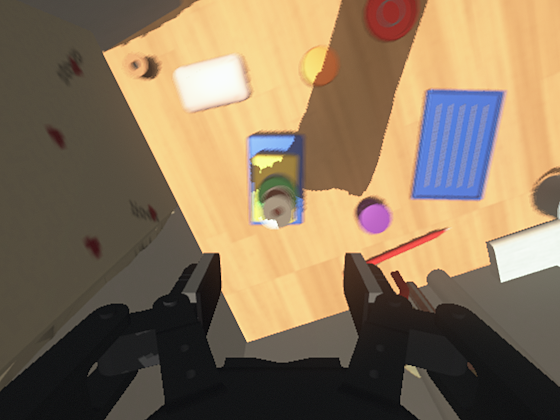

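```bash
python3 - <<'E'
from h import *
im=cv2.imread('pics/w1.png')[120:240,230:330]
cv2.imwrite('pics/w1c.png',cv2.resize(im,None,fx=5,fy=5,interpolation=cv2.INTER_CUBIC))
E
```

```text
(no output)
```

View pics/w1c.png

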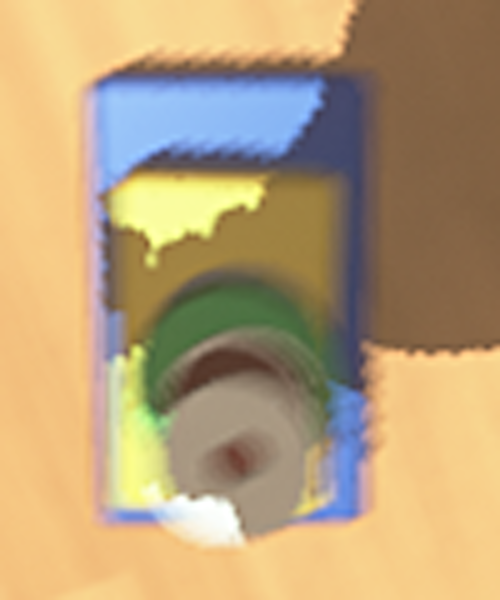

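```bash
python3 - <<'E'
from h import *
plan([.553,-.2945,.112],68.5)
W=read_camera('wrist')
print(proj(W,[[.553,-.2945,.138],[.5505,-.295,.104],[.5503,-.2984,.074],[.5501,-.297,.04]]))
im=W['pixels'][120:240,230:330]
cv2.imwrite('pics/w2c.png',cv2.resize(im,None,fx=5,fy=5,interpolation=cv2.INTER_CUBIC))
E
```

```text
t 2.4 pos [ 0.5505 -0.3041  0.232 ] yaw y 68.6 tilt 0.43 F [ 0.7 -7.9  1.9] w 60.0 q [ 0.05  0.43  0.47  1.7  -0.21  1.06  1.79]
dp [0.07 0.43 4.8 ] len 4.81
ang [-0.07  0.04  0.02]
[[295.14359872 206.3947748 ]
 [292.30157705 192.64251114]
 [288.18772528 185.827791  ]
 [288.91907809 177.80229658]]
```

View pics/w2c.png

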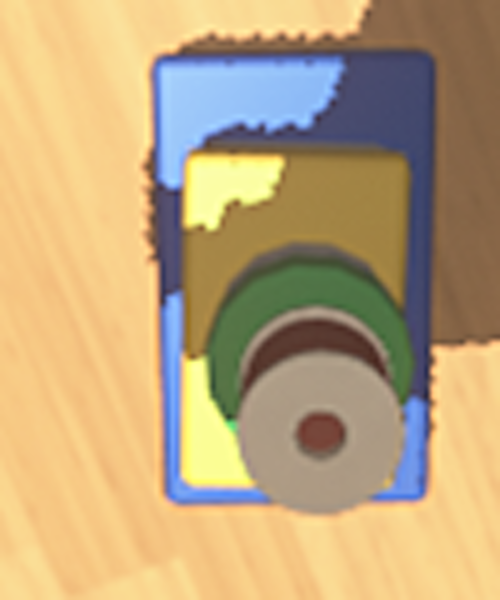

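Call:
jog_arm(
  dp=[
    [0,0,0.4],
    [0,0,0.8],
    [0,0,1.2],
    [0,0,1.2],
    [0,0,1.2],
  ],
  angular=[
    [0,0,0],
    [0,0,0],
    [0,0,0],
    [0,0,0],
    [0,0,0],
  ],
  claw=[60,60,60,60,60],
)

```text
t: 2.95
eef_pos: [0.5518, -0.2908, 0.2009]
tool_rot: [-0.0, 0.181, 0.984, 0.0]
contact_force: [-0.6, -0.2, -0.3]
gripper_width: 0.698
```

```bash
python3 -c "
from h import *
plan([.553,-.2947,.112],68.5)"
```

```text
t 2.95 pos [ 0.5518 -0.2908  0.2009] yaw y 69.18 tilt 0.06 F [-0.6 -0.2 -0.3] w 59.6 q [ 0.05  0.45  0.45  1.74 -0.23  1.01  1.79]
dp [-0.1  -0.13  3.55] len 3.56
ang [ 0.   -0.01  0.14]
```

Call:
jog_arm(
  dp=[
    [-0.05,-0.05,0.6],
    [-0.05,-0.05,1.2],
    [-0.05,-0.05,1.5],
    [-0.05,-0.05,1.5],
    [-0.05,-0.05,1.5],
  ],
  angular=[
    [0,0,0],
    [0,0,0],
    [0,0,0],
    [0,0,0],
    [0,0,0],
  ],
  claw=[60,60,60,60,60],
)

```text
t: 3.45
eef_pos: [0.5524, -0.2936, 0.1635]
tool_rot: [-0.0, 0.181, 0.983, -0.0]
contact_force: [-1.0, -0.4, -0.7]
gripper_width: 0.701
```

```bash
python3 -c "
from h import *
plan([.553,-.2947,.112],68.5)"
```

```text
t 3.45 pos [ 0.5524 -0.2936  0.1635] yaw y 69.09 tilt 0.03 F [-1.  -0.4 -0.7] w 59.9 q [ 0.07  0.49  0.44  1.77 -0.25  0.94  1.81]
dp [-0.04 -0.03  2.06] len 2.06
ang [-0.   -0.01  0.12]
```

Call:
jog_arm(
  dp=[
    [-0.03,-0.03,0.6],
    [-0.03,-0.03,1.2],
    [-0.03,-0.03,1.8],
    [-0.03,-0.03,2.06],
    [-0.03,-0.03,2.06],
  ],
  angular=[
    [0,0,0],
    [0,0,0],
    [0,0,0],
    [0,0,0],
    [0,0,0],
  ],
  claw=[60,60,60,60,60],
)

```text
t: 3.95
eef_pos: [0.552, -0.294, 0.1105]
tool_rot: [-0.001, 0.181, 0.983, 0.0]
contact_force: [-0.7, 0.0, 0.5]
gripper_width: 0.702
```

Call:
jog_arm(
  dp=[
    [0,0,0],
    [0,0,0],
    [0,0,0],
    [0,0,0],
    [0,0,0],
  ],
  angular=[
    [0,0,0],
    [0,0,0],
    [0,0,0],
    [0,0,0],
    [0,0,0],
  ],
  claw=[45,38,34,31,20],
)

```text
t: 4.45
eef_pos: [0.5532, -0.2946, 0.1128]
tool_rot: [0.0, 0.181, 0.983, 0.0]
contact_force: [-0.6, -0.1, 1.7]
gripper_width: 0.303
```

```bash
python3 -c "
from h import *
plan([.553,-.2947,.112],68.5)
W=read_camera('wrist');cv2.imwrite('pics/w3.png',W['pixels'])
W=read_camera('scene');cv2.imwrite('pics/s3.png',cv2.resize(W['pixels'][140:260,280:400],None,fx=5,fy=5,interpolation=2))"
```

```text
t 4.45 pos [ 0.5532 -0.2946  0.1128] yaw y 69.1 tilt 0.04 F [-0.6 -0.1  1.7] w 25.8 q [ 0.09  0.56  0.41  1.8  -0.29  0.84  1.84]
dp [ 0.01 -0.01  0.03] len 0.03
ang [0.   0.01 0.12]
```

View pics/w3.png

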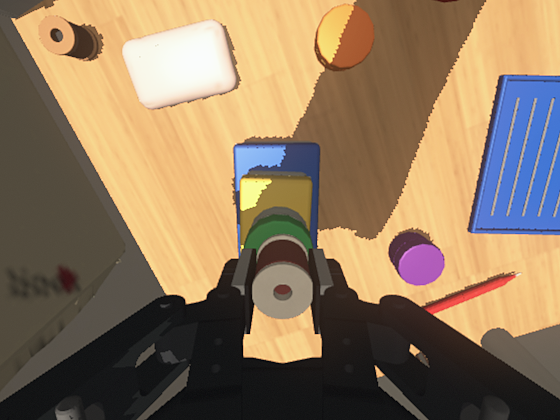

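View pics/s3.png

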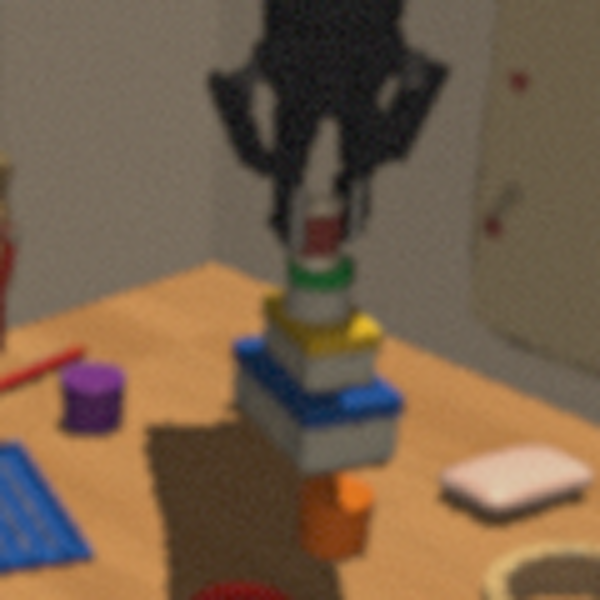

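Call:
jog_arm(
  dp=[
    [0,0,0],
    [0,0,-0.3],
    [0,0,-1],
    [0,0,-2],
    [0,0,-3],
  ],
  angular=[
    [0,0,0],
    [0,0,0],
    [0,0,0],
    [0,0,0],
    [0,0,0],
  ],
  claw=[20,20,20,20,20],
)

```text
t: 5.05
eef_pos: [0.5525, -0.2944, 0.1879]
tool_rot: [-0.001, 0.181, 0.983, -0.0]
contact_force: [-0.0, -0.4, -0.2]
gripper_width: 0.294
```

```bash
python3 -c "
from h import *
plan([.432,-.124,.12],68.5)"
```

```text
t 5.05 pos [ 0.5525 -0.2944  0.1879] yaw y 69.09 tilt 0.06 F [-0.  -0.4 -0.2] w 25.1 q [ 0.06  0.47  0.45  1.74 -0.24  0.98  1.8 ]
dp [6.93 4.65 2.72] len 8.78
ang [-0.   -0.01  0.12]
```

Call:
jog_arm(
  dp=[
    [0.9,0.6,0],
    [2.3,1.55,0],
    [3.8,2.55,0],
    [5.2,3.5,0.2],
    [6.2,4.15,0.5],
  ],
  angular=[
    [0,0,0],
    [0,0,0],
    [0,0,0],
    [0,0,0],
    [0,0,0],
  ],
  claw=[20,20,20,20,20],
)

```text
t: 5.55
eef_pos: [0.4436, -0.1403, 0.1749]
tool_rot: [-0.0, 0.181, 0.984, 0.0]
contact_force: [-0.1, 1.3, -0.6]
gripper_width: 0.299
```

Call:
jog_arm(
  dp=[
    [0.5,0.35,0.6],
    [0.73,0.5,1.2],
    [0.73,0.5,1.8],
    [0.73,0.5,2.2],
    [0.73,0.5,2.2],
  ],
  angular=[
    [0,0,0],
    [0,0,0],
    [0,0,0],
    [0,0,0],
    [0,0,0],
  ],
  claw=[20,20,20,20,20],
)

```text
t: 6.05
eef_pos: [0.4318, -0.1242, 0.119]
tool_rot: [-0.001, 0.182, 0.983, -0.0]
contact_force: [-1.1, 0.9, -0.7]
gripper_width: 0.301
```

```bash
python3 -c "
from h import *
get_obs()
W=read_camera('wrist');plan([.432,-.124,.0125],68.5);W=read_camera('wrist');cv2.imwrite('pics/w4.png',W['pixels'])
print(proj(W,[.432,-.124,.003]))
W=read_camera('scene');cv2.imwrite('pics/s4.png',cv2.resize(W['pixels'][180:300,260:380],None,fx=5,fy=5,interpolation=2))"
```

```text
t 6.1 pos [ 0.4323 -0.1244  0.1196] yaw y 69.07 tilt 0.06 F [-0.7  0.  -0.5] w 25.7 q [-0.21  0.28  0.41  2.2  -0.17  0.69  1.52]
dp [0.01 0.01 4.28] len 4.28
ang [-0.01 -0.01  0.11]
[[282.16856863 199.9140358 ]]
```

View pics/w4.png

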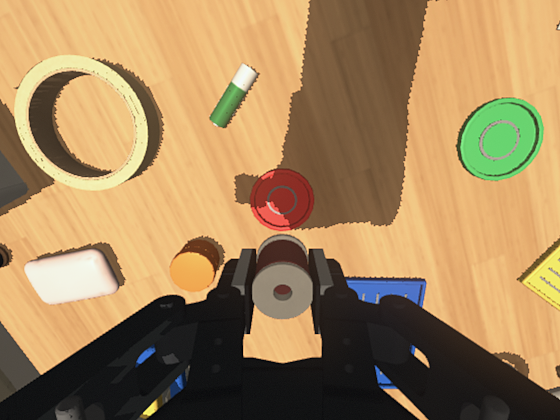

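View pics/s4.png

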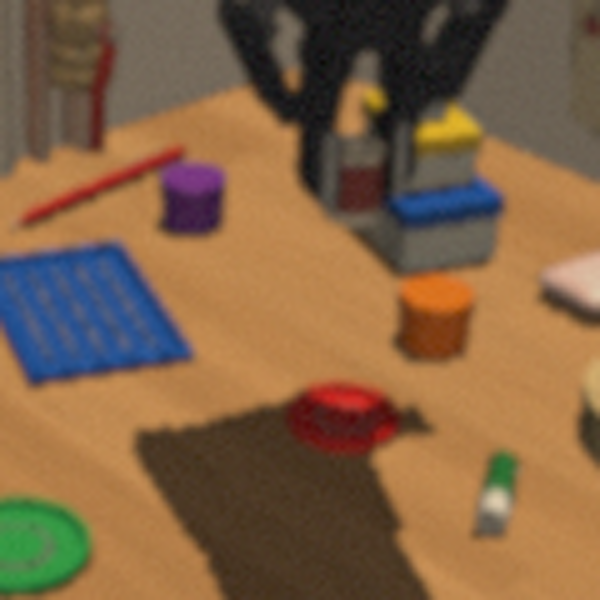

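Call:
jog_arm(
  dp=[
    [0.01,0.01,1],
    [0.01,0.01,2],
    [0.01,0.01,3],
    [0.01,0.01,3.7],
    [0.01,0.01,3.9],
  ],
  angular=[
    [0,0,0],
    [0,0,0],
    [0,0,0],
    [0,0,0],
    [0,0,0],
  ],
  claw=[20,20,20,20,20],
)

```text
t: 6.7
eef_pos: [0.4321, -0.1239, 0.0214]
tool_rot: [-0.001, 0.182, 0.983, -0.0]
contact_force: [0.3, -0.2, -0.0]
gripper_width: 0.302
```

Call:
jog_arm(
  dp=[
    [0,0,0.15],
    [0,0,0.3],
    [0,0,0.4],
    [0,0,0.4],
    [0,0,0.4],
  ],
  angular=[
    [0,0,0],
    [0,0,0],
    [0,0,0],
    [0,0,0],
    [0,0,0],
  ],
  claw=[20,20,20,20,20],
)

```text
t: 7.2
eef_pos: [0.4327, -0.1238, 0.0126]
tool_rot: [0.0, 0.181, 0.983, 0.0]
contact_force: [-0.2, -0.8, -1.0]
gripper_width: 0.3
```

```bash
python3 -c "
from h import *
plan([.432,-.124,.012],68.5)"
```

```text
t 7.2 pos [ 0.4327 -0.1238  0.0126] yaw y 69.1 tilt 0.04 F [-0.2 -0.8 -1. ] w 25.6 q [-0.1   0.49  0.29  2.25 -0.32  0.43  1.66]
dp [ 0.02 -0.02  0.03] len 0.04
ang [0.   0.01 0.12]
```

Close to the floor now. I lower it slightly more, then release slowly.

Call:
jog_arm(
  dp=[
    [0,0,0.03],
    [0,0,0.03],
    [0,0,0.03],
    [0,0,0.03],
    [0,0,0.03],
  ],
  angular=[
    [0,0,0],
    [0,0,0],
    [0,0,0],
    [0,0,0],
    [0,0,0],
  ],
  claw=[20,26,30,36,42],
)

```text
t: 7.7
eef_pos: [0.4324, -0.1238, 0.0116]
tool_rot: [0.0, 0.181, 0.983, 0.0]
contact_force: [-0.5, -0.9, 0.1]
gripper_width: 0.494
```

Call:
jog_arm(
  dp=[
    [0,0,0],
    [0,0,0],
    [0,0,-0.5],
    [0,0,-1.5],
    [0,0,-3],
  ],
  angular=[
    [0,0,0],
    [0,0,0],
    [0,0,0],
    [0,0,0],
    [0,0,0],
  ],
  claw=[48,48,50,60,60],
)

```text
t: 8.2
eef_pos: [0.4311, -0.1237, 0.0869]
tool_rot: [-0.002, 0.182, 0.983, -0.0]
contact_force: [1.5, -0.4, -0.0]
gripper_width: 0.699
```

```bash
python3 -c "
from h import *
plan([.5505,-.2955,.2],68.5)
W=read_camera('wrist');W=read_camera('wrist');cv2.imwrite('pics/w5.png',W['pixels'])
print(proj(W,[[.432,-.124,.037],[.432,-.124,.003]]))"
```

```text
t 8.2 pos [ 0.4311 -0.1237  0.0869] yaw y 69.08 tilt 0.2 F [ 1.5 -0.4 -0. ] w 59.7 q [-0.19  0.34  0.39  2.22 -0.22  0.61  1.57]
dp [-6.9  -4.72 -4.54] len 9.51
ang [-0.01 -0.04  0.12]
[[281.47943793 221.61480059]
 [281.4429091  206.3477788 ]]
```

View pics/w5.png

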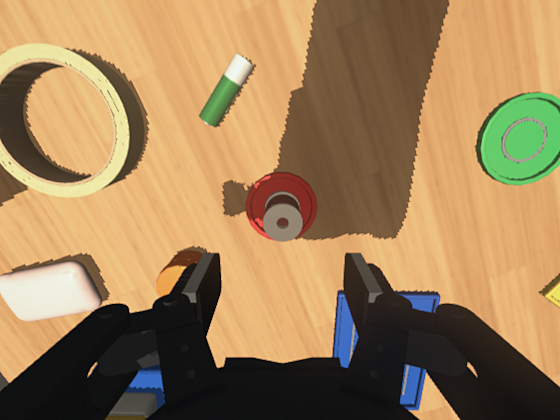

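The reel stands upright and centred in its dish (pixel 282,222 against the predicted 281,222). Next is the green tin.

Call:
jog_arm(
  dp=[
    [0,0,-1.5],
    [-1,-0.7,-3],
    [-2.4,-1.65,-4],
    [-3.9,-2.65,-4.5],
    [-5.3,-3.6,-4.5],
  ],
  angular=[
    [0,0,0],
    [0,0,0],
    [0,0,0],
    [0,0,0],
    [0,0,0],
  ],
  claw=[62,62,62,62,62],
)

```text
t: 8.8
eef_pos: [0.5262, -0.257, 0.2021]
tool_rot: [0.002, 0.181, 0.983, -0.0]
contact_force: [0.7, 0.3, 0.1]
gripper_width: 0.73
```

Call:
jog_arm(
  dp=[
    [-1,-0.7,0],
    [-1.5,-1.05,0],
    [-1.6,-1.1,0.2],
    [-1.6,-1.1,0.4],
    [-1.6,-1.1,0.5],
  ],
  angular=[
    [0,0,0],
    [0,0,0],
    [0,0,0],
    [0,0,0],
    [0,0,0],
  ],
  claw=[62,62,62,62,62],
)

```text
t: 9.3
eef_pos: [0.5507, -0.2936, 0.1856]
tool_rot: [-0.001, 0.181, 0.983, 0.001]
contact_force: [-0.4, 0.9, -0.0]
gripper_width: 0.721
```

```bash
python3 -c "
from h import *
W=read_camera('wrist');plan([.5505,-.2955,.08],68.5);W=read_camera('wrist');cv2.imwrite('pics/w6.png',cv2.resize(W['pixels'][120:260,210:350],None,fx=4,fy=4,interpolation=2))
print(proj(W,[[.5505,-.2955,.104],[.5503,-.2984,.074]]))
T=read_camera('top');cv2.imwrite('pics/t6.png',cv2.resize(T['pixels'][170:260,307:407],None,fx=6,fy=6,interpolation=2))"
```

```text
t 9.35 pos [ 0.5507 -0.2935  0.1854] yaw y 69.16 tilt 0.14 F [ 0.4  0.1 -0.4] w 62.1 q [ 0.04  0.47  0.48  1.75 -0.25  0.98  1.82]
dp [-0.03 -0.08  4.22] len 4.22
ang [ 0.01 -0.03  0.13]
[[279.09380127 214.18592223]
 [276.04381451 203.87273423]]
```

View pics/w6.png

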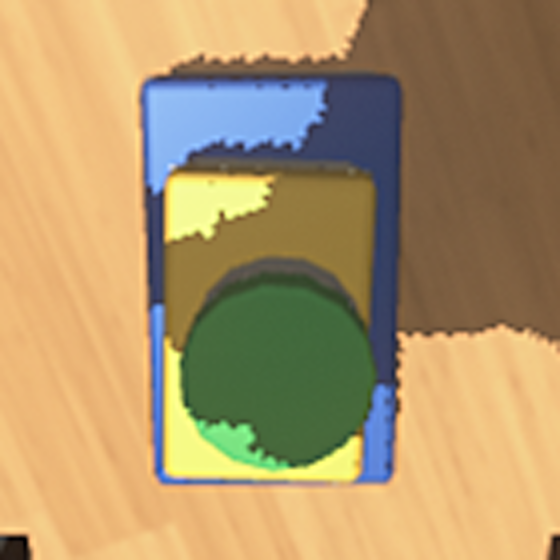

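View pics/t6.png

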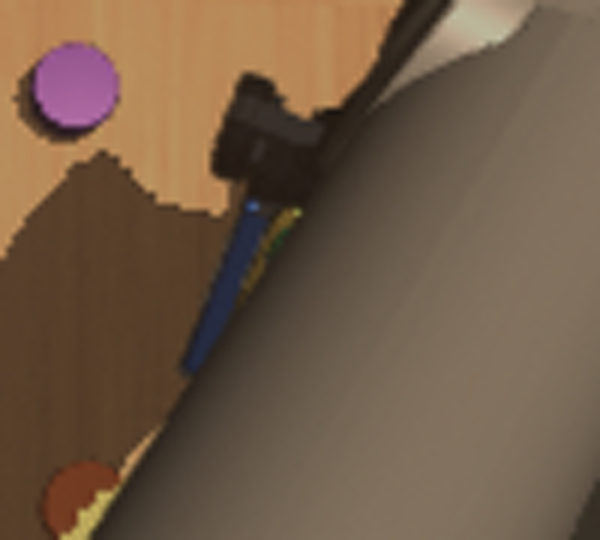

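Call:
jog_arm(
  dp=[
    [0,-0.06,1],
    [0,-0.06,2],
    [0,-0.06,3],
    [0,-0.06,3.8],
    [0,-0.06,4.2],
  ],
  angular=[
    [0,0,0],
    [0,0,0],
    [0,0,0],
    [0,0,0],
    [0,0,0],
  ],
  claw=[62,62,62,62,62],
)

```text
t: 9.95
eef_pos: [0.5503, -0.2954, 0.08]
tool_rot: [-0.001, 0.181, 0.983, 0.0]
contact_force: [-0.5, 0.5, -0.5]
gripper_width: 0.724
```

```bash
python3 -c "
from h import *
W=read_camera('wrist');plan([.5495,-.295,.08],68.5);W=read_camera('wrist');cv2.imwrite('pics/w7.png',W['pixels'])
S=read_camera('scene');cv2.imwrite('pics/s7.png',cv2.resize(S['pixels'][140:260,280:400],None,fx=5,fy=5,interpolation=2))"
```

```text
t 10.0 pos [ 0.5499 -0.2953  0.0793] yaw y 69.14 tilt 0.19 F [ 0.5  0.9 -1.5] w 62.1 q [ 0.09  0.6   0.42  1.82 -0.33  0.79  1.88]
dp [ 0.02  0.   -0.03] len 0.04
ang [ 0.   -0.04  0.13]
```

View pics/w7.png

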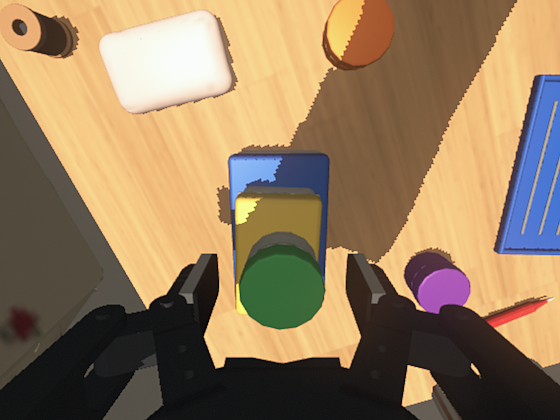

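View pics/s7.png

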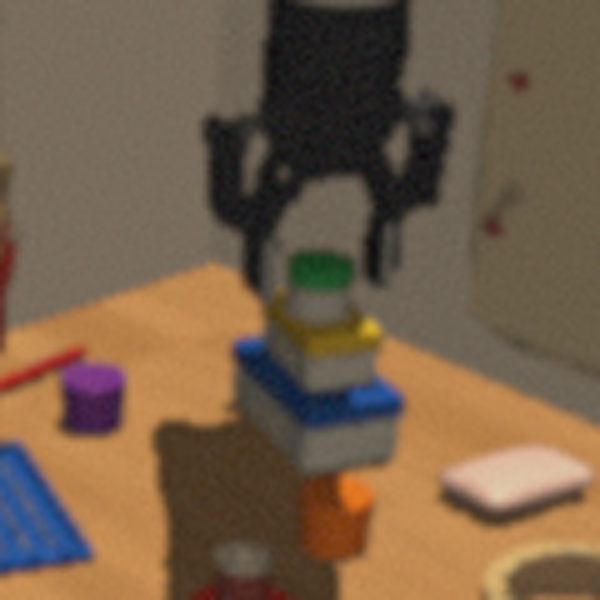

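Centred between the fingers (tin 239–326, fingers 218–347 px). Closing.

Call:
jog_arm(
  dp=[
    [0,0,0],
    [0,0,0],
    [0,0,0],
    [0,0,0],
    [0,0,0],
  ],
  angular=[
    [0,0,0],
    [0,0,0],
    [0,0,0],
    [0,0,0],
    [0,0,0],
  ],
  claw=[52,46,42,38,30],
)

```text
t: 10.6
eef_pos: [0.5515, -0.2965, 0.0823]
tool_rot: [0.001, 0.181, 0.983, 0.0]
contact_force: [-0.7, 1.0, 6.0]
gripper_width: 0.434
```

Call:
jog_arm(
  dp=[
    [0,0,0],
    [0,0,0],
    [0,0,-0.2],
    [0,0,-0.7],
    [0,0,-1.5],
  ],
  angular=[
    [0,0,0],
    [0,0,0],
    [0,0,0],
    [0,0,0],
    [0,0,0],
  ],
  claw=[30,30,30,30,30],
)

```text
t: 11.1
eef_pos: [0.5502, -0.2961, 0.1189]
tool_rot: [-0.001, 0.181, 0.983, 0.0]
contact_force: [0.9, 0.2, -0.7]
gripper_width: 0.434
```

```bash
python3 -c "
from h import *
W=read_camera('wrist');cv2.imwrite('pics/w8.png',W['pixels']);plan([.4476,.058,.12],68.5)
S=read_camera('scene');cv2.imwrite('pics/s8.png',cv2.resize(S['pixels'][140:260,280:400],None,fx=4,fy=4,interpolation=2))"
```

```text
t 11.15 pos [ 0.5523 -0.2976  0.123 ] yaw y 69.07 tilt 0.21 F [ 0.7 -0.6  1.9] w 37.2 q [ 0.07  0.55  0.44  1.79 -0.3   0.86  1.86]
dp [ 8.99 11.79  0.08] len 14.83
ang [-0.    0.04  0.11]
```

View pics/w8.png

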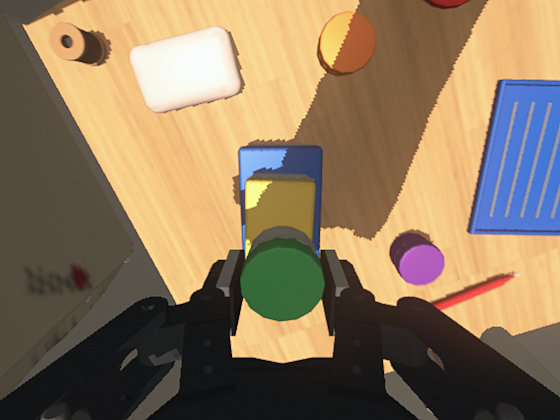

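View pics/s8.png

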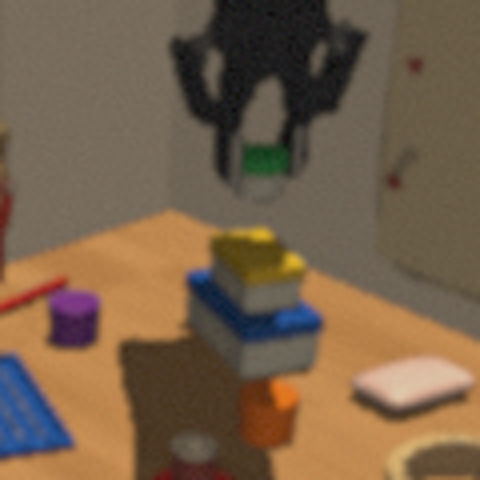

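Call:
jog_arm(
  dp=[
    [0.6,0.8,0],
    [1.8,2.4,0],
    [3,3.95,0],
    [4.2,5.5,0],
    [5.4,7.1,0],
  ],
  angular=[
    [0,0,0],
    [0,0,0],
    [0,0,0],
    [0,0,0],
    [0,0,0],
  ],
  claw=[30,30,30,30,30],
)

```text
t: 11.7
eef_pos: [0.4873, -0.081, 0.119]
tool_rot: [0.0, 0.182, 0.983, 0.0]
contact_force: [1.9, 0.2, -0.5]
gripper_width: 0.434
```

Call:
jog_arm(
  dp=[
    [1.2,1.57,0],
    [2.3,3,0],
    [3.1,4.05,0],
    [3.5,4.55,0],
    [3.6,4.65,0],
  ],
  angular=[
    [0,0,0],
    [0,0,0],
    [0,0,0],
    [0,0,0],
    [0,0,0],
  ],
  claw=[30,30,30,30,30],
)

```text
t: 12.2
eef_pos: [0.4451, 0.0603, 0.119]
tool_rot: [-0.0, 0.179, 0.984, 0.0]
contact_force: [0.6, -1.1, -1.4]
gripper_width: 0.437
```

Call:
jog_arm(
  dp=[
    [0,0,0.5],
    [0,0,1],
    [0,0,1.6],
    [0,0,2],
    [0,0,2],
  ],
  angular=[
    [0,0,0],
    [0,0,0],
    [0,0,0],
    [0,0,0],
    [0,0,0],
  ],
  claw=[30,30,30,30,30],
)

```text
t: 12.7
eef_pos: [0.4451, 0.057, 0.068]
tool_rot: [-0.001, 0.182, 0.983, -0.001]
contact_force: [-0.6, 0.4, 0.0]
gripper_width: 0.435
```

```bash
python3 -c "
from h import *
W=read_camera('wrist');plan([.4476,.058,.0115],68.5);W=read_camera('wrist');cv2.imwrite('pics/w9.png',W['pixels']);p=get_obs()['eef_pos']
print(proj(W,[[.4476,.058,.003],p+[0,0,.0217]]))"
```

```text
t 12.75 pos [0.4455 0.0572 0.0687] yaw y 69.01 tilt 0.08 F [-0.4 -0.8 -0.1] w 37.1 q [-0.58  0.38  0.38  2.23 -0.26  0.57  1.19]
dp [-0.07  0.06  2.29] len 2.29
ang [-0.01 -0.01  0.1 ]
[[283.99760959 222.67626424]
 [282.7868989  289.39615465]]
```

View pics/w9.png

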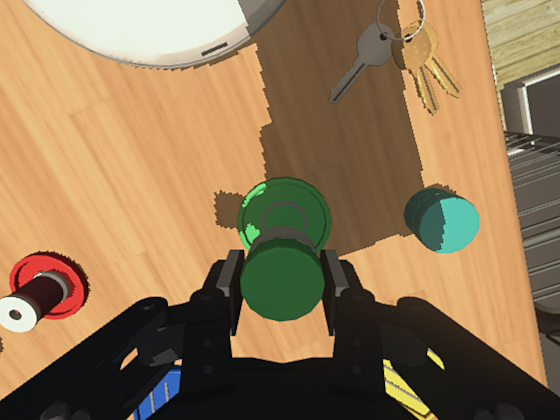

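```bash
python3 -c "
from h import *
W=read_camera('wrist');o=get_obs();p=o['eef_pos'];R=Rn.from_quat(o['tool_rot'],scalar_first=True).as_matrix()
im=W['pixels'];g=cv2.cvtColor(im,cv2.COLOR_BGR2HSV)
m=cv2.inRange(g,(45,80,30),(85,255,255));m[:236]=0
ct=max(cv2.findContours(m,0,1)[0],key=cv2.contourArea);print(cv2.fitEllipse(ct))
for off in(.015,.02,.0247,.03):
  uv=cv2.fitEllipse(ct)[0]; q=onz(W,uv,p[2]+off); print(off,(R.T@(q-p)).round(4), [np.linalg.norm(onz(W,(240.5,278),p[2]+off)-onz(W,(324.5,278),p[2]+off))])
print(proj(W,p+R@[0,0,0]), proj(W,p+R@[0,0,-.0247]))
"
```

```text
((281.902587890625, 279.30426025390625), (82.01112365722656, 84.2901382446289), 91.25659942626953)
0.015 [ 0.0008 -0.0003 -0.015 ] [np.float64(0.03789522908368859)]
0.02 [ 0.0037 -0.0003 -0.02  ] [np.float64(0.03639174985883847)]
0.0247 [ 0.0064 -0.0003 -0.0247] [np.float64(0.03497847938747933)]
0.03 [ 0.0095 -0.0003 -0.03  ] [np.float64(0.033384791409138186)]
[[282.49308487 265.16123005]] [[282.59180746 292.73815888]]
```

Call:
jog_arm(
  dp=[
    [-0.1,0.06,0.6],
    [-0.12,0.06,1.2],
    [-0.12,0.06,1.7],
    [-0.12,0.06,2.05],
    [-0.12,0.06,2.05],
  ],
  angular=[
    [0,0,0],
    [0,0,0],
    [0,0,0],
    [0,0,0],
    [0,0,0],
  ],
  claw=[30,30,30,30,30],
)

```text
t: 13.35
eef_pos: [0.4485, 0.0583, 0.0171]
tool_rot: [-0.001, 0.181, 0.983, -0.0]
contact_force: [0.5, 0.0, 0.1]
gripper_width: 0.433
```

Call:
jog_arm(
  dp=[
    [0,0,0.03],
    [0,0,0.06],
    [0,0,0.1],
    [0,0,0.1],
    [0,0,0.1],
  ],
  angular=[
    [0,0,0],
    [0,0,0],
    [0,0,0],
    [0,0,0],
    [0,0,0],
  ],
  claw=[30,30,30,30,30],
)

```text
t: 13.85
eef_pos: [0.4492, 0.0586, 0.0155]
tool_rot: [0.0, 0.181, 0.983, 0.0]
contact_force: [-0.9, -0.3, -1.3]
gripper_width: 0.435
```

```bash
python3 -c "
from h import *
S=read_camera('scene');plan([.4488,.0575,.0115],68.5);cv2.imwrite('pics/s10.png',cv2.resize(S['pixels'][230:330,210:330],None,fx=6,fy=6,interpolation=2))"
```

```text
t 13.9 pos [0.4491 0.0586 0.0154] yaw y 69.1 tilt 0.01 F [ 0.1 -0.4 -0.7] w 36.9 q [-0.52  0.49  0.3   2.24 -0.33  0.45  1.26]
dp [-0.   -0.05  0.16] len 0.16
ang [0.   0.   0.12]
```

View pics/s10.png

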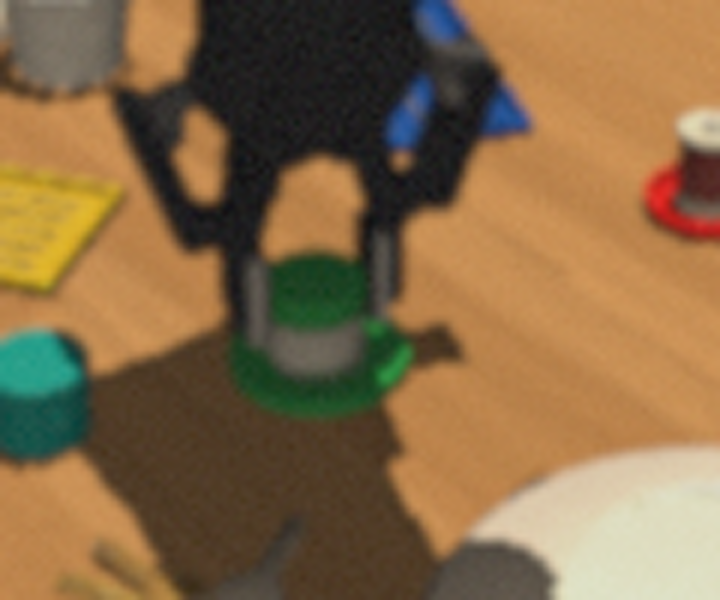

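No contact yet, so I go lower in small steps.

Call:
jog_arm(
  dp=[
    [0,-0.03,0.03],
    [0,-0.03,0.06],
    [0,-0.03,0.09],
    [0,-0.03,0.12],
    [0,-0.03,0.12],
  ],
  angular=[
    [0,0,0],
    [0,0,0],
    [0,0,0],
    [0,0,0],
    [0,0,0],
  ],
  claw=[30,30,30,30,30],
)

```text
t: 14.4
eef_pos: [0.4487, 0.0578, 0.0122]
tool_rot: [-0.0, 0.181, 0.983, -0.0]
contact_force: [0.2, 1.0, -0.7]
gripper_width: 0.434
```

```bash
python3 -c "
from h import *
for i in range(3): S=read_camera('scene');print(get_obs()['contact_force'],get_obs()['eef_pos'])"
```

```text
[-0.11365947 -0.19932507 -0.29622416] [0.44873111 0.05777915 0.01220546]
[ 0.33113166  0.30137217 -0.71170657] [0.44875335 0.05780828 0.01223511]
[-0.01242694  0.05952272 -1.13463365] [0.44881405 0.05784422 0.01228984]
```

Call:
jog_arm(
  dp=[
    [0,0,0.03],
    [0,0,0.03],
    [0,0,0.03],
    [0,0,0.03],
    [0,0,0.03],
  ],
  angular=[
    [0,0,0],
    [0,0,0],
    [0,0,0],
    [0,0,0],
    [0,0,0],
  ],
  claw=[30,36,40,46,52],
)

```text
t: 15.05
eef_pos: [0.4489, 0.0578, 0.0116]
tool_rot: [0.0, 0.181, 0.983, 0.0]
contact_force: [-0.8, -0.3, 0.8]
gripper_width: 0.61
```

Call:
jog_arm(
  dp=[
    [0,0,0],
    [0,0,0],
    [0,0,-0.5],
    [0,0,-1.5],
    [0,0,-3],
  ],
  angular=[
    [0,0,0],
    [0,0,0],
    [0,0,0],
    [0,0,0],
    [0,0,0],
  ],
  claw=[60,60,62,66,66],
)

```text
t: 15.55
eef_pos: [0.4475, 0.0574, 0.0869]
tool_rot: [-0.001, 0.182, 0.983, -0.001]
contact_force: [1.1, 0.8, -0.1]
gripper_width: 0.773
```

```bash
python3 -c "
from h import *
W=read_camera('wrist');plan([.5495,-.298,.2],68);W=read_camera('wrist');cv2.imwrite('pics/w11.png',W['pixels'])
print(proj(W,[[.4476,.058,.007],[.4476,.058,.033]]))"
```

```text
t 15.6 pos [0.4511 0.0577 0.0923] yaw y 69.0 tilt 0.3 F [2.2 0.2 3.4] w 65.9 q [-0.61  0.34  0.41  2.21 -0.23  0.62  1.17]
dp [ -8.79 -11.86  -4.32] len 15.38
ang [0.04 0.04 0.2 ]
[[280.15775875 207.05582752]
 [280.10543008 218.57595374]]
```

View pics/w11.png

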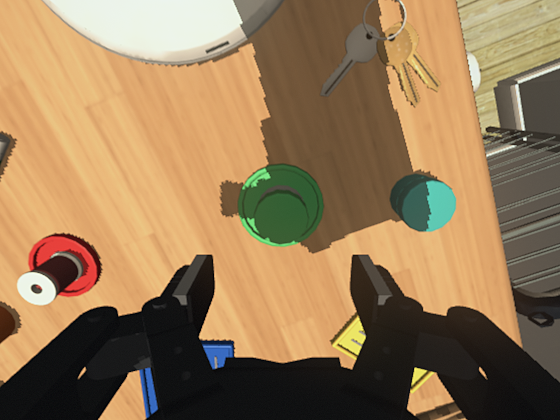

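The green tin stands centred in its dish. Next is the yellow tin.

Call:
jog_arm(
  dp=[
    [0,0,-1.2],
    [-0.9,-1.2,-2.4],
    [-2,-2.7,-3],
    [-3.2,-4.3,-3],
    [-4.4,-5.9,-3],
  ],
  angular=[
    [0,0,0],
    [0,0,0],
    [0,0,0],
    [0,0,0],
    [0,0,0],
  ],
  claw=[70,70,70,70,70],
)

```text
t: 16.15
eef_pos: [0.4995, -0.1206, 0.1628]
tool_rot: [0.001, 0.181, 0.984, 0.001]
contact_force: [1.0, 0.5, 0.2]
gripper_width: 0.82
```

Call:
jog_arm(
  dp=[
    [-1.2,-1.6,0],
    [-2.4,-3.2,0],
    [-3.5,-4.7,0],
    [-4.2,-5.65,0],
    [-4.4,-5.95,0],
  ],
  angular=[
    [0,0,0],
    [0,0,0],
    [0,0,0],
    [0,0,0],
    [0,0,0],
  ],
  claw=[70,70,70,70,70],
)

```text
t: 16.65
eef_pos: [0.548, -0.3017, 0.162]
tool_rot: [0.0, 0.184, 0.983, -0.001]
contact_force: [0.2, -0.4, -0.2]
gripper_width: 0.815
```

Call:
jog_arm(
  dp=[
    [0,0,0],
    [0,0,0],
    [0,0,0],
    [0,0,0],
    [0,0,0],
  ],
  angular=[
    [0,0,0],
    [0,0,0],
    [0,0,0],
    [0,0,0],
    [0,0,0],
  ],
  claw=[70,70,70,70,70],
)

```text
t: 17.15
eef_pos: [0.5488, -0.2963, 0.1617]
tool_rot: [0.0, 0.181, 0.984, 0.0]
contact_force: [-0.4, -0.4, -0.2]
gripper_width: 0.819
```

```bash
python3 -c "
from h import *
W=read_camera('wrist');cv2.imwrite('pics/w12.png',cv2.resize(W['pixels'][120:260,210:350],None,fx=4,fy=4,interpolation=2));plan([.5495,-.298,.046],68)
hsv=cv2.cvtColor(W['pixels'],cv2.COLOR_BGR2HSV)
for n,lo,hi,z in(('y',(18,100,60),(35,255,255),.074),('b',(100,90,40),(130,255,255),.04)):
    m=cv2.inRange(hsv,lo,hi);k=np.zeros_like(m);k[120:270,225:340]=255;m&=k
    m=cv2.morphologyEx(m,cv2.MORPH_OPEN,np.ones((3,3)))
    ct=max(cv2.findContours(m,0,1)[0],key=cv2.contourArea)
    P=np.array([onz(W,p[0],z)[:2] for p in ct],np.float32);print(n,cv2.minAreaRect(P))
"
```

```text
t 17.2 pos [ 0.5488 -0.2966  0.1617] yaw y 69.16 tilt 0.02 F [ 1.2 -1.  -0.4] w 69.7 q [ 0.01  0.51  0.53  1.78 -0.31  0.94  1.87]
dp [-0.05 -0.04  4.63] len 4.63
ang [0.   0.   0.23]
y ((0.5487556457519531, -0.29777923226356506), (0.04276132583618164, 0.06828868389129639), 67.63352966308594)
b ((0.5356084108352661, -0.2917999029159546), (0.05788354575634003, 0.06917177885770798), 69.43412017822266)
```

View pics/w12.png

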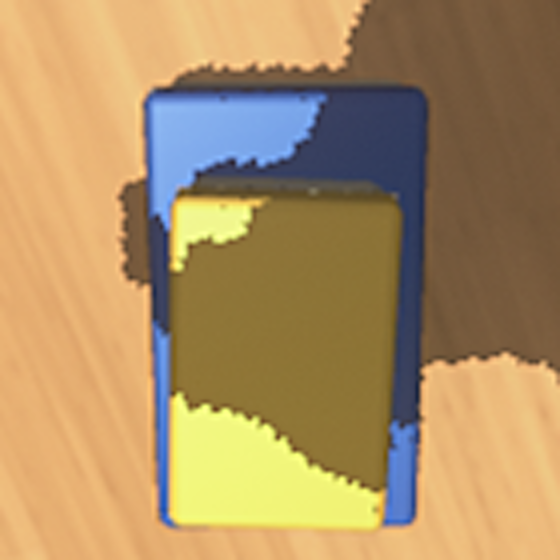

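Call:
jog_arm(
  dp=[
    [-0.03,-0.04,1],
    [-0.03,-0.04,2],
    [-0.03,-0.04,3],
    [-0.03,-0.04,4],
    [-0.03,-0.04,4.59],
  ],
  angular=[
    [0,0,0.35],
    [0,0,0.35],
    [0,0,0.35],
    [0,0,0.35],
    [0,0,0.35],
  ],
  claw=[70,70,70,70,70],
)

```text
t: 17.7
eef_pos: [0.5482, -0.2977, 0.0449]
tool_rot: [-0.001, 0.196, 0.981, 0.0]
contact_force: [0.2, 0.3, 0.2]
gripper_width: 0.82
```

Call:
jog_arm(
  dp=[
    [0,0,0],
    [0,0,0],
    [0,0,0],
    [0,0,0],
    [0,0,0],
  ],
  angular=[
    [0,0,0],
    [0,0,0],
    [0,0,0],
    [0,0,0],
    [0,0,0],
  ],
  claw=[70,70,62,56,52],
)

```text
t: 18.2
eef_pos: [0.5495, -0.2988, 0.0477]
tool_rot: [0.001, 0.196, 0.981, -0.0]
contact_force: [0.4, -0.8, -0.7]
gripper_width: 0.608
```

```bash
python3 -c "
from h import *
W=read_camera('wrist');cv2.imwrite('pics/w13.png',W['pixels']);plan([.5493,-.298,.047],67.4)"
```

```text
t 18.25 pos [ 0.5494 -0.2988  0.0475] yaw y 67.35 tilt 0.07 F [-0.9 -0.5  0.6] w 51.9 q [ 0.07  0.66  0.45  1.84 -0.41  0.74  1.92]
dp [0.01 0.03 0.02] len 0.04
ang [ 0.    0.01 -0.01]
```

View pics/w13.png

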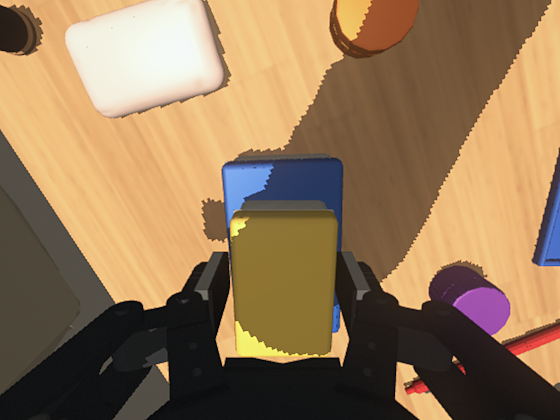

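Call:
jog_arm(
  dp=[
    [0,0.03,0],
    [0,0.03,0],
    [0,0.03,0],
    [0,0.03,0],
    [0,0.03,0],
  ],
  angular=[
    [0,0,0],
    [0,0,0],
    [0,0,0],
    [0,0,0],
    [0,0,0],
  ],
  claw=[48,46,44,42,36],
  grip_force=40,
)

```text
t: 18.75
eef_pos: [0.5494, -0.298, 0.047]
tool_rot: [0.0, 0.196, 0.981, -0.0]
contact_force: [-1.1, 0.9, 3.0]
gripper_width: 0.505
```

Call:
jog_arm(
  dp=[
    [0,0,0],
    [0,0,0],
    [0,0,-0.2],
    [0,0,-0.7],
    [0,0,-1.4],
  ],
  angular=[
    [0,0,0],
    [0,0,0],
    [0,0,0],
    [0,0,0],
    [0,0,0],
  ],
  claw=[36,36,36,36,36],
)

```text
t: 19.25
eef_pos: [0.5486, -0.2975, 0.0818]
tool_rot: [-0.001, 0.196, 0.981, 0.0]
contact_force: [0.2, 0.1, -0.6]
gripper_width: 0.511
```

```bash
python3 -c "
from h import *
W=read_camera('wrist');cv2.imwrite('pics/w14.png',W['pixels']);plan([.6024,.1097,.12],124)
S=read_camera('scene');cv2.imwrite('pics/s14.png',cv2.resize(S['pixels'][140:260,280:400],None,fx=4,fy=4,interpolation=2))"
```

```text
t 19.3 pos [ 0.5504 -0.2989  0.0853] yaw y 67.33 tilt 0.19 F [ 0.4 -0.8  1.6] w 43.6 q [ 0.05  0.61  0.48  1.82 -0.38  0.8   1.9 ]
dp [ 4.38 15.88 -1.41] len 16.53
ang [ -0.02   0.03 -11.33]
```

View pics/w14.png

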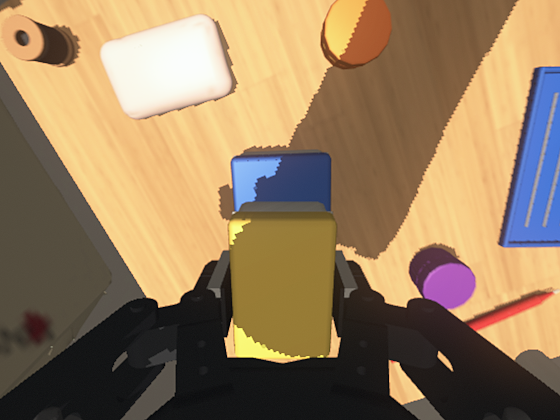

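View pics/s14.png

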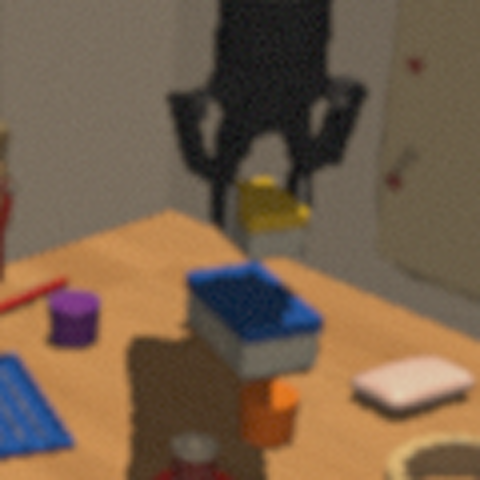

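Call:
jog_arm(
  dp=[
    [0.1,0.4,-0.8],
    [0.5,1.8,-1.3],
    [0.95,3.4,-1.4],
    [1.4,5.1,-1.4],
    [1.85,6.7,-1.4],
  ],
  angular=[
    [0,0,-0.6],
    [0,0,-1.8],
    [0,0,-3.2],
    [0,0,-4.6],
    [0,0,-6],
  ],
  claw=[36,36,36,36,36],
)

```text
t: 19.85
eef_pos: [0.5712, -0.1236, 0.1168]
tool_rot: [0.0, -0.067, 0.998, 0.0]
contact_force: [0.8, -0.2, -0.5]
gripper_width: 0.509
```

```bash
python3 -c "
from h import *
plan([.6024,.1097,.12],124)"
```

```text
t 19.85 pos [ 0.5712 -0.1236  0.1168] yaw y 97.65 tilt 0.03 F [ 0.8 -0.2 -0.5] w 43.5 q [-0.17  0.48  0.37  1.9  -0.23  0.8   2.02]
dp [-2.48  9.08 -0.12] len 9.41
ang [ 0.    0.01 -5.27]
```

Call:
jog_arm(
  dp=[
    [-0.45,1.6,0],
    [-0.9,3.3,0],
    [-1.35,5,0],
    [-1.8,6.7,0],
    [-2.2,8.1,0],
  ],
  angular=[
    [0,0,-1.3],
    [0,0,-2.6],
    [0,0,-3.8],
    [0,0,-4.8],
    [0,0,-5.25],
  ],
  claw=[36,36,36,36,36],
)

```text
t: 20.35
eef_pos: [0.5995, 0.0854, 0.1166]
tool_rot: [0.0, -0.291, 0.957, 0.001]
contact_force: [-0.2, 0.2, -0.7]
gripper_width: 0.51
```

```bash
python3 -c "
from h import *
plan([.6024,.1097,.08],124)"
```

```text
t 20.35 pos [0.5995 0.0854 0.1166] yaw y 123.87 tilt 0.06 F [-0.2  0.2 -0.7] w 43.5 q [-0.42  0.5   0.23  1.84 -0.15  0.82  2.05]
dp [-0.64  0.74  1.46] len 1.76
ang [ 0.01  0.   -0.03]
```

Call:
jog_arm(
  dp=[
    [-0.45,0.5,0.3],
    [-0.64,0.74,0.8],
    [-0.64,0.74,1.3],
    [-0.64,0.74,1.5],
    [-0.64,0.74,1.5],
  ],
  angular=[
    [0,0,0],
    [0,0,0],
    [0,0,0],
    [0,0,0],
    [0,0,0],
  ],
  claw=[36,36,36,36,36],
)

```text
t: 20.85
eef_pos: [0.6018, 0.1038, 0.0778]
tool_rot: [-0.002, -0.287, 0.958, -0.001]
contact_force: [0.4, -1.1, -1.1]
gripper_width: 0.506
```

```bash
python3 -c "
from h import *
W=read_camera('wrist');W=read_camera('wrist');cv2.imwrite('pics/w15.png',W['pixels']);plan([.6024,.1097,.018],124)
a=np.radians(34);x=np.array([np.cos(a),np.sin(a),0]);y=np.array([-x[1],x[0],0]);c=np.array([.6024,.1097,.007])
print(proj(W,[c+sx*.048*x+sy*.036*y for sx,sy in((1,1),(1,-1),(-1,-1),(-1,1))]).round(1))"
```

```text
t 20.95 pos [0.6029 0.1047 0.0792] yaw y 123.45 tilt 0.05 F [-0.1 -0.  -1.2] w 43.3 q [-0.43  0.56  0.22  1.84 -0.16  0.76  2.02]
dp [-0.1   0.18  2.45] len 2.46
ang [-0.01 -0.01 -0.11]
[[336.3 280.8]
 [242.1 281.6]
 [235.6 155.6]
 [342.2 154.7]]
```

View pics/w15.png

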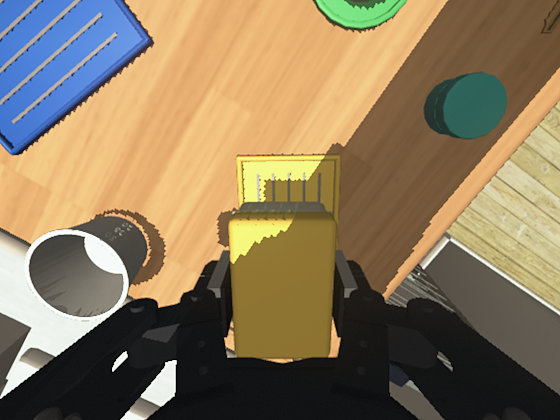

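Call:
jog_arm(
  dp=[
    [-0.1,0.18,0.6],
    [-0.1,0.18,1.2],
    [-0.1,0.18,1.8],
    [-0.1,0.18,2.3],
    [-0.1,0.18,2.45],
  ],
  angular=[
    [0,0,-0.1],
    [0,0,-0.1],
    [0,0,-0.1],
    [0,0,-0.1],
    [0,0,-0.1],
  ],
  claw=[36,36,36,36,36],
)

```text
t: 21.45
eef_pos: [0.601, 0.1114, 0.0157]
tool_rot: [-0.002, -0.293, 0.956, 0.0]
contact_force: [-0.4, -0.2, -0.8]
gripper_width: 0.511
```

Call:
jog_arm(
  dp=[
    [0,0,0.06],
    [0,0,0.12],
    [0,0,0.2],
    [0,0,0.24],
    [0,0,0.24],
  ],
  angular=[
    [0,0,0],
    [0,0,0],
    [0,0,0],
    [0,0,0],
    [0,0,0],
  ],
  claw=[36,36,36,36,36],
)

```text
t: 21.95
eef_pos: [0.6025, 0.1118, 0.0123]
tool_rot: [0.0, -0.293, 0.956, 0.0]
contact_force: [-0.0, 0.6, -0.7]
gripper_width: 0.507
```

```bash
python3 -c "
from h import *
W=read_camera('wrist');plan([.6024,.1097,.0105],124)
S=read_camera('scene');cv2.imwrite('pics/s15.png',cv2.resize(S['pixels'][210:310,150:270],None,fx=5,fy=5,interpolation=2));plan([.6024,.1097,.0105],124)"
```

```text
t 22.0 pos [0.6026 0.1118 0.0123] yaw y 124.09 tilt 0.02 F [ 0.1  0.  -0.7] w 43.5 q [-0.42  0.66  0.18  1.86 -0.19  0.64  2.04]
dp [ 0.05 -0.07  0.07] len 0.11
ang [-0.    0.    0.02]
t 22.05 pos [0.6026 0.1118 0.0123] yaw y 124.1 tilt 0.02 F [ 0.6  0.5 -0.8] w 43.2 q [-0.42  0.66  0.18  1.86 -0.19  0.64  2.04]
dp [ 0.05 -0.06  0.07] len 0.11
ang [-0.    0.    0.02]
```

View pics/s15.png

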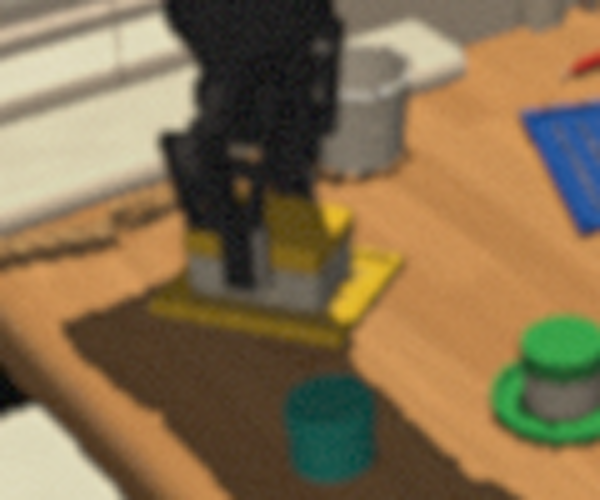

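Call:
jog_arm(
  dp=[
    [0,-0.06,0.04],
    [0,-0.06,0.07],
    [0,-0.06,0.09],
    [0,-0.06,0.09],
    [0,-0.06,0.09],
  ],
  angular=[
    [0,0,0],
    [0,0,0],
    [0,0,0],
    [0,0,0],
    [0,0,0],
  ],
  claw=[36,36,36,42,46],
)

```text
t: 22.55
eef_pos: [0.6034, 0.1105, 0.0099]
tool_rot: [0.0, -0.293, 0.956, 0.0]
contact_force: [-0.4, 0.1, -0.1]
gripper_width: 0.537
```

Call:
jog_arm(
  dp=[
    [0,0,0],
    [0,0,0],
    [0,0,0],
    [0,0,-0.6],
    [0,0,-2],
  ],
  angular=[
    [0,0,0],
    [0,0,0],
    [0,0,0],
    [0,0,0],
    [0,0,0],
  ],
  claw=[50,56,62,64,66],
)

```text
t: 23.05
eef_pos: [0.6011, 0.1101, 0.0585]
tool_rot: [-0.003, -0.293, 0.956, 0.0]
contact_force: [-0.2, -0.3, 0.9]
gripper_width: 0.773
```

Call:
jog_arm(
  dp=[
    [0,0,-1],
    [0,0,-2],
    [0,0,-2.4],
    [0,0,-2.5],
    [0,0,-2.5],
  ],
  angular=[
    [0,0,0],
    [0,0,0],
    [0,0,0],
    [0,0,0],
    [0,0,0],
  ],
  claw=[66,66,70,76,80],
)

```text
t: 23.55
eef_pos: [0.603, 0.1105, 0.1221]
tool_rot: [-0.0, -0.293, 0.956, 0.0]
contact_force: [-0.8, 0.1, -0.2]
gripper_width: 0.933
```

```bash
python3 -c "
from h import *
W=read_camera('wrist');W=read_camera('wrist');cv2.imwrite('pics/w16.png',W['pixels']);plan([.5497,-.2975,.12],69.5)
a=np.radians(34);x=np.array([np.cos(a),np.sin(a),0]);y=np.array([-x[1],x[0],0])
for z,hx,hy in((.007,.048,.036),(.037,.034,.022)):
  c=np.array([.6024,.1097,z]);print(proj(W,[c+sx*hx*x+sy*hy*y for sx,sy in((1,1),(1,-1),(-1,-1),(-1,1))]).round(1))"
```

```text
t 23.65 pos [0.6024 0.1104 0.1211] yaw y 124.1 tilt 0.12 F [ 0.3 -0.4  0.2] w 80.0 q [-0.45  0.5   0.23  1.82 -0.15  0.84  2.01]
dp [ 10.89 -12.33   0.06] len 16.45
ang [-0.   -0.03 10.92]
[[322.1 252.7]
 [241.3 252.5]
 [237.2 143.3]
 [326.9 143.5]]
[[309.7 253. ]
 [253.8 252.9]
 [251.6 167.1]
 [312.4 167.3]]
```

View pics/w16.png

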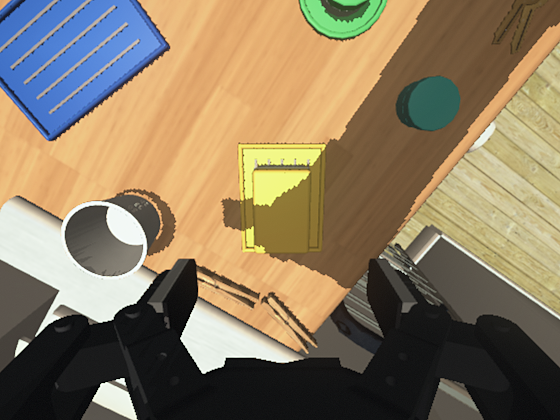

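The yellow tin sits centred and aligned in its tray. Last is the blue tin.

Call:
jog_arm(
  dp=[
    [0.6,-0.7,0],
    [1.8,-2,0],
    [2.95,-3.35,0],
    [4.1,-4.65,0],
    [5.3,-6,0],
  ],
  angular=[
    [0,0,0.9],
    [0,0,2.2],
    [0,0,3.6],
    [0,0,5],
    [0,0,6.4],
  ],
  claw=[82,82,82,82,82],
)

```text
t: 24.15
eef_pos: [0.5766, -0.0893, 0.1211]
tool_rot: [-0.001, -0.016, 1.0, -0.0]
contact_force: [0.8, 0.3, -0.6]
gripper_width: 0.96
```

```bash
python3 -c "
from h import *
plan([.5497,-.2975,.12],69.5)"
```

```text
t 24.15 pos [ 0.5766 -0.0893  0.1211] yaw y 91.85 tilt 0.11 F [ 0.8  0.3 -0.6] w 82.0 q [-0.25  0.48  0.39  1.9  -0.25  0.81  1.87]
dp [ 1.34 -8.29  0.05] len 8.4
ang [-0.   -0.02  4.47]
```

Call:
jog_arm(
  dp=[
    [0.3,-1.7,0],
    [0.6,-3.5,0],
    [0.9,-5.3,0],
    [1.1,-6.9,0],
    [1.25,-7.9,0],
  ],
  angular=[
    [0,0,1.3],
    [0,0,2.6],
    [0,0,3.7],
    [0,0,4.3],
    [0,0,4.47],
  ],
  claw=[82,82,82,82,82],
)

```text
t: 24.65
eef_pos: [0.5517, -0.2903, 0.1212]
tool_rot: [-0.001, 0.178, 0.984, -0.001]
contact_force: [0.6, -0.4, 0.4]
gripper_width: 0.964
```

Call:
jog_arm(
  dp=[
    [0.06,-0.35,0],
    [0.06,-0.35,0],
    [0.06,-0.35,0],
    [0.06,-0.35,0],
    [0.06,-0.35,0],
  ],
  angular=[
    [0,0,0],
    [0,0,0],
    [0,0,0],
    [0,0,0],
    [0,0,0],
  ],
  claw=[82,82,82,82,82],
)

```text
t: 25.15
eef_pos: [0.5499, -0.2924, 0.1222]
tool_rot: [-0.0, 0.175, 0.985, 0.0]
contact_force: [0.4, 0.1, -0.3]
gripper_width: 0.963
```

```bash
python3 -c "
from h import *
W=read_camera('wrist');W=read_camera('wrist');cv2.imwrite('pics/w17.png',W['pixels']);plan([.5497,-.2975,.009],69.5)
hsv=cv2.cvtColor(W['pixels'],cv2.COLOR_BGR2HSV)
m=cv2.inRange(hsv,(100,90,40),(130,255,255));k=np.zeros_like(m);k[120:300,215:350]=255;m&=k
m=cv2.morphologyEx(m,cv2.MORPH_OPEN,np.ones((3,3)))
ct=max(cv2.findContours(m,0,1)[0],key=cv2.contourArea)
P=np.array([onz(W,p[0],.04)[:2] for p in ct],np.float32);print(cv2.minAreaRect(P),cv2.boundingRect(ct))"
```

```text
t 25.25 pos [ 0.5497 -0.2931  0.1223] yaw y 69.85 tilt 0.03 F [ 0.1 -0.7 -0.6] w 81.4 q [ 0.03  0.55  0.5   1.81 -0.34  0.87  1.9 ]
dp [-0.06 -0.17  4.53] len 4.54
ang [0.01 0.   0.07]
((0.5488994121551514, -0.296836793422699), (0.05812956020236015, 0.09793268889188766), 69.44843292236328) (236, 148, 82, 125)
```

View pics/w17.png

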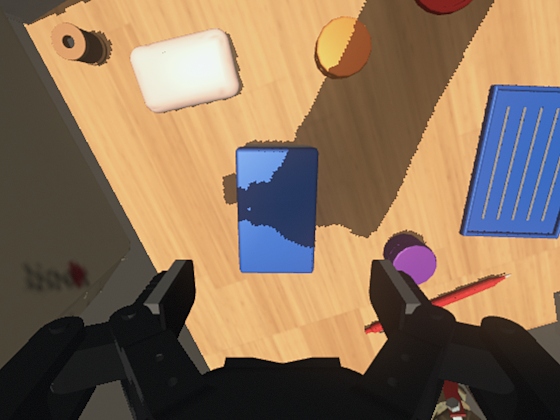

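Call:
jog_arm(
  dp=[
    [-0.04,-0.15,0.8],
    [-0.04,-0.15,1.8],
    [-0.04,-0.15,2.4],
    [-0.04,-0.15,2.4],
    [-0.04,-0.15,2.4],
  ],
  angular=[
    [0,0,0.07],
    [0,0,0.07],
    [0,0,0.07],
    [0,0,0.07],
    [0,0,0.07],
  ],
  claw=[84,84,84,84,84],
)

```text
t: 25.75
eef_pos: [0.549, -0.2981, 0.0626]
tool_rot: [-0.0, 0.179, 0.984, -0.0]
contact_force: [0.1, -1.5, -0.5]
gripper_width: 0.988
```

```bash
python3 -c "
from h import *
W=read_camera('wrist');W=read_camera('wrist');cv2.imwrite('pics/w18.png',W['pixels']);plan([.5495,-.297,.010],69.5)"
```

```text
t 25.85 pos [ 0.5496 -0.2985  0.0634] yaw y 69.4 tilt 0.1 F [-0.8 -0.3 -1.1] w 84.0 q [ 0.07  0.64  0.46  1.83 -0.39  0.76  1.94]
dp [0.03 0.06 2.14] len 2.14
ang [-0.    0.02 -0.02]
```

View pics/w18.png

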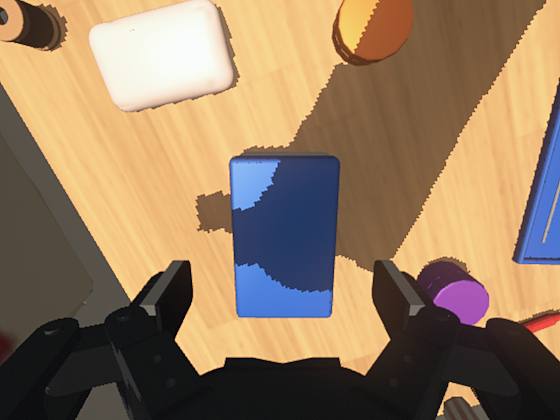

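Call:
jog_arm(
  dp=[
    [0.02,0.05,0.5],
    [0.02,0.05,1.1],
    [0.02,0.05,1.7],
    [0.02,0.05,2.12],
    [0.02,0.05,2.12],
  ],
  angular=[
    [0,0,0],
    [0,0,0],
    [0,0,0],
    [0,0,0],
    [0,0,0],
  ],
  claw=[84,84,84,84,84],
)

```text
t: 26.35
eef_pos: [0.5473, -0.296, 0.0069]
tool_rot: [-0.002, 0.179, 0.984, 0.0]
contact_force: [-0.8, 0.6, -0.1]
gripper_width: 0.982
```

Call:
jog_arm(
  dp=[
    [0,0,0],
    [0,0,0],
    [0,0,0],
    [0,0,0],
    [0,0,0],
  ],
  angular=[
    [0,0,0],
    [0,0,0],
    [0,0,0],
    [0,0,0],
    [0,0,0],
  ],
  claw=[80,74,68,62,54],
  grip_force=60,
)

```text
t: 26.85
eef_pos: [0.5492, -0.2971, 0.0101]
tool_rot: [0.001, 0.179, 0.984, -0.0]
contact_force: [-0.5, 0.9, 6.1]
gripper_width: 0.688
```

Call:
jog_arm(
  dp=[
    [0,0,0],
    [0,0,0],
    [0,0,-0.2],
    [0,0,-0.8],
    [0,0,-1.4],
  ],
  angular=[
    [0,0,0],
    [0,0,0],
    [0,0,0],
    [0,0,0],
    [0,0,0],
  ],
  claw=[52,52,52,52,52],
)

```text
t: 27.35
eef_pos: [0.5484, -0.2965, 0.0451]
tool_rot: [-0.0, 0.179, 0.984, 0.0]
contact_force: [0.5, -0.6, -1.4]
gripper_width: 0.695
```

```bash
python3 -c "
from h import *
W=read_camera('wrist');cv2.imwrite('pics/w19.png',W['pixels']);plan([.5929,-.0902,.06],68)
S=read_camera('scene');cv2.imwrite('pics/s19.png',cv2.resize(S['pixels'][140:260,280:400],None,fx=4,fy=4,interpolation=2))"
```

```text
t 27.4 pos [ 0.5501 -0.2977  0.048 ] yaw y 69.38 tilt 0.21 F [ 1.1 -0.4 -0.4] w 59.2 q [ 0.08  0.66  0.44  1.84 -0.4   0.73  1.95]
dp [ 1.32  8.37 -0.49] len 8.49
ang [-0.    0.04  0.28]
```

View pics/w19.png

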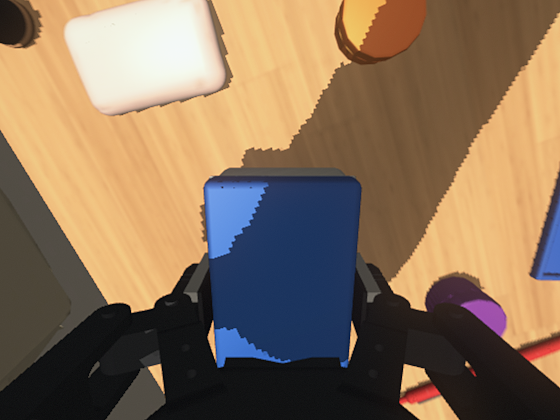

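View pics/s19.png

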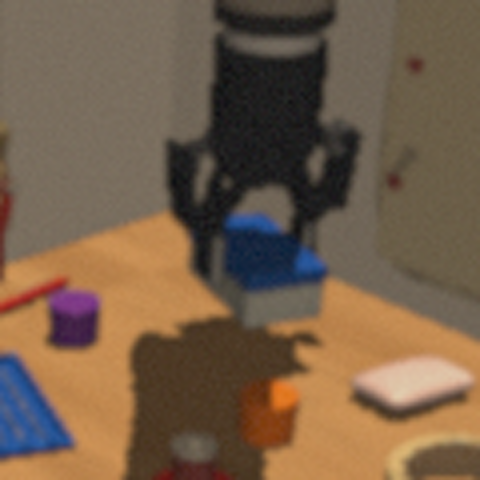

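Call:
jog_arm(
  dp=[
    [0,0,-0.6],
    [0.1,0.8,-1.4],
    [0.3,2.2,-1.9],
    [0.6,3.9,-2],
    [0.9,5.6,-2],
  ],
  angular=[
    [0,0,0],
    [0,0,0.1],
    [0,0,0.2],
    [0,0,0.28],
    [0,0,0.28],
  ],
  claw=[52,52,52,52,52],
)

```text
t: 27.95
eef_pos: [0.5776, -0.1568, 0.0958]
tool_rot: [0.001, 0.192, 0.981, 0.0]
contact_force: [0.9, 0.5, -3.1]
gripper_width: 0.685
```

Call:
jog_arm(
  dp=[
    [0.25,1.3,0],
    [0.4,2.2,0],
    [0.45,2.65,0.2],
    [0.45,2.7,0.6],
    [0.45,2.7,0.8],
  ],
  angular=[
    [0,0,0],
    [0,0,0],
    [0,0,0],
    [0,0,0],
    [0,0,0],
  ],
  claw=[52,52,52,52,52],
)

```text
t: 28.45
eef_pos: [0.591, -0.0922, 0.0732]
tool_rot: [-0.001, 0.191, 0.982, -0.001]
contact_force: [-0.6, 0.0, -2.3]
gripper_width: 0.69
```

```bash
python3 -c "
from h import *
W=read_camera('wrist');W=read_camera('wrist');cv2.imwrite('pics/w20.png',W['pixels']);plan([.5929,-.0902,.02],68)
a=np.radians(-22);x=np.array([np.cos(a),np.sin(a),0]);y=np.array([-x[1],x[0],0]);c=np.array([.5929,-.0902,.007])
print(proj(W,[c+sx*.063*x+sy*.043*y for sx,sy in((1,1),(1,-1),(-1,-1),(-1,1))]).round(1))
p=get_obs()['eef_pos']+[0,0,.03];print(proj(W,[p+sx*.05*x+sy*.03*y for sx,sy in((1,1),(1,-1),(-1,-1),(-1,1))]).round(1))"
```

```text
t 28.55 pos [ 0.5904 -0.0931  0.0731] yaw y 67.84 tilt 0.16 F [-0.4 -0.3 -2.4] w 58.5 q [-0.3   0.59  0.48  1.89 -0.38  0.75  1.57]
dp [-0.05  0.15  2.12] len 2.13
ang [-0.02 -0.02 -0.03]
[[343.3 300.8]
 [229.9 300.8]
 [220.2 130.2]
 [354.2 130. ]]
[[347.7 396.5]
 [215.  396.5]
 [197.5 179.6]
 [364.2 179.4]]
```

View pics/w20.png

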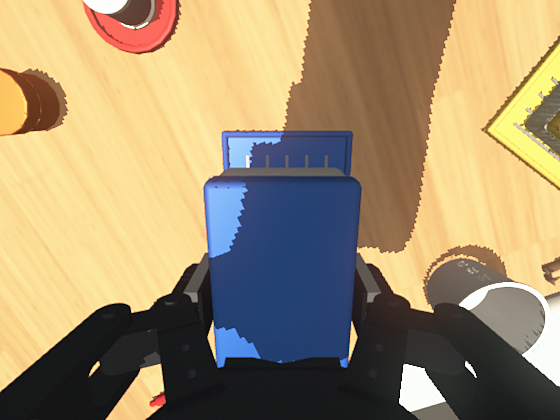

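Call:
jog_arm(
  dp=[
    [-0.05,0.12,0.4],
    [-0.05,0.12,0.9],
    [-0.05,0.12,1.4],
    [-0.05,0.12,1.9],
    [-0.05,0.12,2],
  ],
  angular=[
    [0,0,0],
    [0,0,0],
    [0,0,0],
    [0,0,0],
    [0,0,0],
  ],
  claw=[52,52,52,52,52],
)

```text
t: 29.05
eef_pos: [0.5927, -0.0885, 0.0221]
tool_rot: [-0.002, 0.191, 0.982, -0.0]
contact_force: [-0.2, -0.5, -2.7]
gripper_width: 0.692
```

```bash
python3 -c "
from h import *
W=read_camera('wrist');S=read_camera('scene');cv2.imwrite('pics/s21.png',cv2.resize(S['pixels'][180:280,220:340],None,fx=5,fy=5,interpolation=2));plan([.5929,-.0902,.0135],68)"
```

```text
t 29.15 pos [ 0.5936 -0.0887  0.0234] yaw y 67.99 tilt 0.09 F [ 1.1  0.1 -3. ] w 59.1 q [-0.27  0.66  0.43  1.9  -0.43  0.67  1.6 ]
dp [ 0.   -0.06  0.4 ] len 0.4
ang [-0.01 -0.02 -0.  ]
```

View pics/s21.png

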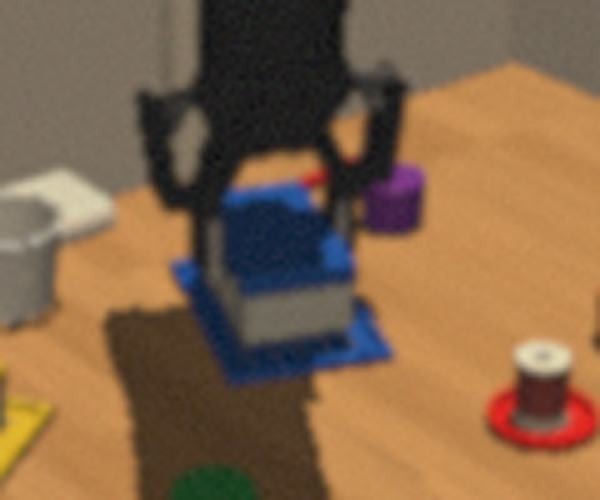

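Still carrying its weight (about −3 N). Lowering gently.

Call:
jog_arm(
  dp=[
    [0,-0.05,0.06],
    [0,-0.05,0.12],
    [0,-0.05,0.18],
    [0,-0.05,0.22],
    [0,-0.05,0.22],
  ],
  angular=[
    [0,0,0],
    [0,0,0],
    [0,0,0],
    [0,0,0],
    [0,0,0],
  ],
  claw=[52,52,52,52,52],
)

```text
t: 29.65
eef_pos: [0.5937, -0.0897, 0.0188]
tool_rot: [-0.0, 0.191, 0.982, 0.0]
contact_force: [1.0, -0.6, -2.1]
gripper_width: 0.692
```

Call:
jog_arm(
  dp=[
    [0,0,0.05],
    [0,0,0.1],
    [0,0,0.14],
    [0,0,0.14],
    [0,0,0.14],
  ],
  angular=[
    [0,0,0],
    [0,0,0],
    [0,0,0],
    [0,0,0],
    [0,0,0],
  ],
  claw=[52,52,52,52,52],
)

```text
t: 30.15
eef_pos: [0.5937, -0.0899, 0.0153]
tool_rot: [-0.0, 0.191, 0.982, -0.0]
contact_force: [-0.6, -1.0, -3.0]
gripper_width: 0.691
```

```bash
python3 -c "
from h import *
W=read_camera('wrist');plan([.5929,-.0902,.0135],68)"
```

```text
t 30.2 pos [ 0.5937 -0.0898  0.0153] yaw y 68.0 tilt 0.0 F [-0.5 -0.7 -2. ] w 58.6 q [-0.26  0.68  0.42  1.9  -0.44  0.65  1.61]
dp [ 0.02 -0.03  0.07] len 0.08
ang [-0. -0. -0.]
```

Call:
jog_arm(
  dp=[
    [0,0,0.03],
    [0,0,0.06],
    [0,0,0.1],
    [0,0,0.1],
    [0,0,0.1],
  ],
  angular=[
    [0,0,0],
    [0,0,0],
    [0,0,0],
    [0,0,0],
    [0,0,0],
  ],
  claw=[52,52,52,52,52],
)

```text
t: 30.7
eef_pos: [0.5937, -0.0898, 0.0131]
tool_rot: [0.0, 0.191, 0.982, 0.0]
contact_force: [-2.4, 0.4, 3.5]
gripper_width: 0.692
```

```bash
python3 -c "
from h import *
W=read_camera('wrist');plan([.5929,-.0902,.0125],68)"
```

```text
t 30.75 pos [ 0.5937 -0.0898  0.0131] yaw y 68.0 tilt 0.01 F [-2.1  0.4  3.2] w 59.0 q [-0.26  0.68  0.42  1.91 -0.44  0.65  1.61]
dp [ 0.02 -0.03  0.02] len 0.04
ang [ 0.  0. -0.]
```

Contact: the vertical force went from −2 to +3 N. Releasing and retreating.

Call:
jog_arm(
  dp=[
    [0,0,0],
    [0,0,0],
    [0,0,0],
    [0,0,0],
    [0,0,0],
  ],
  angular=[
    [0,0,0],
    [0,0,0],
    [0,0,0],
    [0,0,0],
    [0,0,0],
  ],
  claw=[59,62,66,70,74],
)

```text
t: 31.25
eef_pos: [0.5938, -0.0899, 0.0127]
tool_rot: [0.0, 0.191, 0.982, -0.0]
contact_force: [0.6, -1.0, 0.0]
gripper_width: 0.865
```

Call:
jog_arm(
  dp=[
    [0,0,0],
    [0,0,0],
    [0,0,-0.3],
    [0,0,-1],
    [0,0,-2],
  ],
  angular=[
    [0,0,0],
    [0,0,0],
    [0,0,0],
    [0,0,0],
    [0,0,0],
  ],
  claw=[80,82,82,82,82],
)

```text
t: 31.75
eef_pos: [0.5928, -0.0898, 0.0628]
tool_rot: [-0.001, 0.191, 0.982, -0.0]
contact_force: [-1.0, -0.2, -0.9]
gripper_width: 0.96
```

Call:
jog_arm(
  dp=[
    [0,0,-1.5],
    [0,0,-3.2],
    [0,0,-5],
    [0,0,-6],
    [0,0,-6],
  ],
  angular=[
    [0,0,0],
    [0,0,0],
    [0,0,0],
    [0,0,0],
    [0,0,0],
  ],
  claw=[82,82,82,82,82],
)

```text
t: 32.25
eef_pos: [0.5961, -0.0906, 0.2176]
tool_rot: [0.004, 0.191, 0.982, 0.001]
contact_force: [0.5, 0.1, -1.2]
gripper_width: 0.962
```

```bash
python3 -c "
from h import *
W=read_camera('wrist');W=read_camera('wrist');cv2.imwrite('pics/w22.png',W['pixels']);plan([.45,-.3,.25])
a=np.radians(-22);x=np.array([np.cos(a),np.sin(a),0]);y=np.array([-x[1],x[0],0])
for z,hx,hy in((.007,.063,.043),(.043,.05,.03)):
  c=np.array([.5929,-.0902,z]);print(proj(W,[c+sx*hx*x+sy*hy*y for sx,sy in((1,1),(1,-1),(-1,-1),(-1,1))]).round(1))"
```

```text
t 32.35 pos [ 0.5937 -0.0897  0.2133] yaw y 68.0 tilt 0.07 F [-0.2  0.3 -0.6] w 82.1 q [-0.39  0.41  0.58  1.79 -0.26  1.01  1.48]
dp [ 2.18 -9.95 -1.48] len 10.29
[[316.8 228. ]
 [244.5 228. ]
 [240.5 118.1]
 [320.8 118.1]]
[[308.8 228.9]
 [252.6 228.9]
 [249.8 133. ]
 [311.4 133. ]]
```

View pics/w22.png

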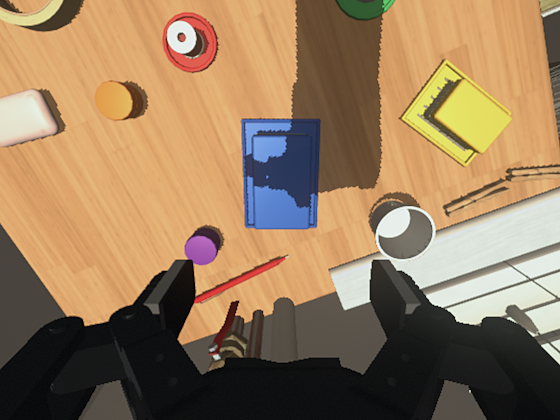

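Call:
jog_arm(
  dp=[
    [0.3,-1.4,-0.5],
    [0.7,-3.2,-1],
    [1.1,-5,-1.4],
    [1.5,-6.8,-1.4],
    [1.9,-8.6,-1.4],
  ],
  angular=[
    [0,0,0],
    [0,0,0],
    [0,0,0],
    [0,0,0],
    [0,0,0],
  ],
  claw=[82,82,82,82,82],
)

```text
t: 32.85
eef_pos: [0.4672, -0.2722, 0.2467]
tool_rot: [-0.001, 0.191, 0.982, 0.0]
contact_force: [0.9, -0.6, 0.2]
gripper_width: 0.964
```

Call:
jog_arm(
  dp=[
    [0.2,-0.8,0],
    [0.3,-1.2,0],
    [0.3,-1.3,0],
    [0.3,-1.3,0],
    [0.3,-1.3,0],
  ],
  angular=[
    [0,0,0],
    [0,0,0],
    [0,0,0],
    [0,0,0],
    [0,0,0],
  ],
  claw=[82,82,82,82,82],
)

```text
t: 33.35
eef_pos: [0.451, -0.2971, 0.2473]
tool_rot: [-0.0, 0.189, 0.982, 0.0]
contact_force: [-0.2, -0.2, 0.6]
gripper_width: 0.961
```

```bash
python3 -c "
from h import *
T=read_camera('top');cv2.imwrite('pics/t23.png',cv2.resize(T['pixels'][140:290,150:400],None,fx=3,fy=3,interpolation=2))
hsv=cv2.cvtColor(T['pixels'],cv2.COLOR_BGR2HSV)
S=read_camera('scene');cv2.imwrite('pics/s23.png',cv2.resize(S['pixels'][160:310,150:400],None,fx=3,fy=3,interpolation=2))
for n,p,z in (('red',[.432,-.124],.037),('green',[.4476,.058],.033),('yellow',[.6024,.1097],.037),('blue',[.5929,-.0902],.043)):
  print(n,'top',((proj(T,p+[z])-[150,140])*3).round(0),'scene',((proj(S,p+[z])-[150,160])*3).round(0))"
```

```text
red top [[406. 368.]] scene [[536. 272.]]
green top [[187. 344.]] scene [[337. 352.]]
yellow top [[132. 157.]] scene [[164. 282.]]
blue top [[370. 173.]] scene [[375. 204.]]
```

View pics/t23.png

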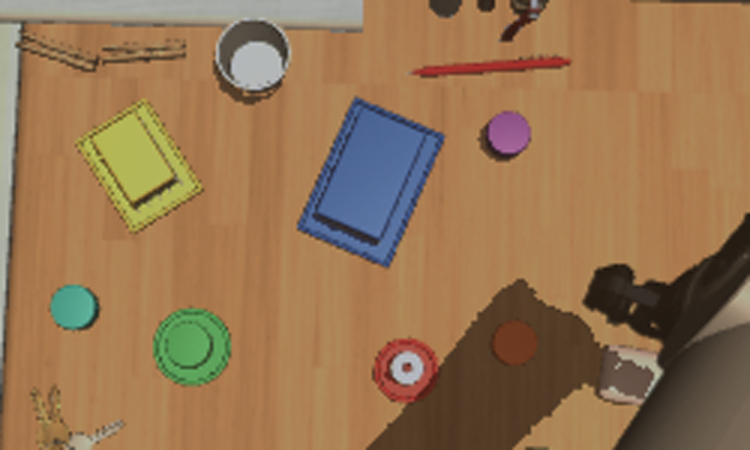

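View pics/s23.png

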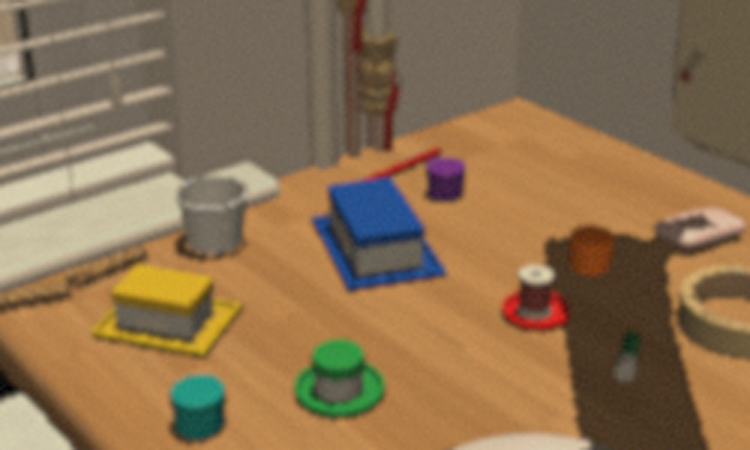

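The lid centres in this enlarged top view match the centred predictions: red (406,367) against (406,368), green (187,344) against (187,344), yellow (132,156) against (132,157), blue (371,171) against (370,173). The cup and soap are where they were.

```bash
python3 -c "
from h import *
hand_in();print(get_obs()['t'])"
```

```text
the job is handed in; nothing more can be done
the job is handed in; nothing more can be done
```

I took the tower apart from the top down and set each piece in the dish or tray of its own colour: red reel, green tin, yellow tin, then blue tin. I handed the job in at about 33.5 s, well under the 112 s limit. Handing in gives no verdict, so these are my own last checks.

- **Placement:** In the final top and scene views all four stand upright. In the top view their lid centres lie within about 2 mm of the centres I measured for the dishes and trays. The yellow and blue tins line up with their trays.
- **Release:** The gripper was open and raised clear of everything.
- **Bystanders:** The dosing cup, the soap and the orange, purple and turquoise tins look unmoved. That is by eye; I did not measure them.
- **Disagreement:** When I looked at the held tins through the wrist camera, it put them 2–4 mm off from where I had gripped them. I put that down to the camera's calibration and perhaps slight slip. I lowered the blue tin in small steps until the force reading showed contact, and no piece ended off-centre.

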